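# Ease the press-fit cover off a shaker's drive housing with a wedge

## Task

Take the two-ended wedge from the steel tray and work it flat along the ledge into the seam under the white cover of the drive housing, from the left and right ends in turn and a little at a time, until both ends have come up about 6 mm, never letting one end get more than about 4 mm ahead of the other. Push and press gently (under about 25 N), keep the gripper itself off the housing and cover, and leave the tube rack where it stands. Then put the wedge back in the tray, standing on its flat underside, and let go of it.

Things in the scene. Friction and masses are not known exactly. Their poses are not given: they have to be found in the camera images.
- housing: Shaker drive housing, bolted to the bench: aluminium lower half 96 (x) x 180 (y) x 36 mm high on a dark base plate 124 x 180 x 8 mm, with a white press-fit cover on top. Origin: centre of the underside, on the bench; y runs along its length to its left end, z up. A steel core under the cover, 80 (x) x 56 (y) x 6 mm high, stands on the lower half: a blade can enter the seam at most 32 mm.
- lip_left (a point): Middle of the lower edge of the cover's left (+y) end face, the mouth of the seam; moves with the cover (90 (x) x 120 (y) mm, top 69 mm above the bench). Seated it is 39 mm above the bench, so the seam is 3 mm high; it may start up to 1 mm up. Lifting one end turns the cover about the other end's lower edge. An end moves under about 6 N and stays where it is left (14 mm up at most).
- lip_right (a point): The same point at the cover's right (-y) end.
- ledge_left (a point): Point straight below lip_left on the flat top of the lower half, 36 mm above the bench, at y = +60 mm of the housing. This top is an open ledge standing out 30 mm beyond the cover's end (y = 60 to 90 mm). Axes as the housing's.
- ledge_right (a point): The same at the right end, at y = -60 mm (ledge from y = -60 to -90 mm).
- wedge_grip (a point): Centre of the upright handle (20 x 20 x 64 mm) of the black plastic wedge, 80 g, 32 mm above its flat underside. Two blades 20 mm wide run along +y and -y to tips 65 mm from the handle's axis; their tops rise from 2 mm at the tip to 14 mm thick 40 mm from it (0.3 per mm), then stay level. Flat on the ledge with its tip D mm under the lip, a blade holds the seam 2 + 0.3 D mm open. z up.
- tray_floor (a point): Centre of the inner floor (3 mm above the bench) of a fixed shallow steel tray, inside 284 (x) x 164 (y) mm, walls 18 mm above the bench; stands to the left or right of the housing. A hex key lies across the tray about 122 mm along its +x; the wedge starts near the middle, lying roughly along x.
- tube_rack: White test-tube rack with capped tubes, 200 x 75 mm, about 100 mm high, on the side where the tray is not. Origin: centre of its underside.
There are look-alikes about, which are no part of the job. Of the things like the part that bears wedge_grip, leave any that is blue; of the rest the smaller one is meant.

How it is judged:
On the way, in this order (a step that is already met when the one before it is completed fails the run):
1. one end of the cover is eased up at least 2 mm (z of any of lip_left, lip_right in the frame of housing above 0.041 m), for 0.1 s.
2. both ends of the cover are up at least 5 mm (z of each of lip_left, lip_right in the frame of housing above 0.044 m), for 0.2 s.
At the end, for the whole second after the job is handed in: Both ends of the cover are at least 5 mm above their seated height and level within 3.6 mm of each other (0.03 rad); the wedge stands released and still on its underside (within 0.12 rad) in the tray (all of step 2 and angle between lip_left's own z axis and vertical below 0.03 rad and x of wedge_grip in the frame of tray_floor between -0.135 and 0.135 m and y of wedge_grip in the frame of tray_floor between -0.075 and 0.075 m and z of wedge_grip in the frame of tray_floor below 0.042 m and angle between wedge_grip's own z axis and vertical below 0.12 rad and linear speed of wedge below 0.02 m/s); the robot touches nothing.
It fails at once if the cover is cocked: one end more than 4.8 mm ahead of the other (0.04 rad) (angle between lip_left's own z axis and vertical above 0.04 rad).
It fails at once if the wedge and the housing with its cover are forced together with more than 45 N in all (contact force between wedge and housing above 45 N).
It fails at once if the robot itself pushes on the housing or cover (over 3 N) (contact force between any of the fingers, the arm and housing above 3 N).
It fails at once if the tube rack is moved more than 30 mm (distance of tube_rack from where it was at the start of the episode above 0.03 m).
It also fails if it takes over 69 s, if anything falls off the work surface, if the arm or the gripper's body presses on something with over 40 N, if the wrist force passes 120 N, or if a joint passes its speed limit or range.

## Robot

A 7-joint arm with a two-finger parallel gripper is mounted at the origin on the work surface. World frame = base frame: x ahead of the robot, y to its left, z up, the work surface at z = 0. Lengths are in m, angles in rad, forces in N, time in s.
With the tool pointing down it reaches from about 0.4 to 0.875 m from the base axis. Payload 19.3 kg.
Tool frame: the origin (TCP) lies between the finger pads; the fingertips stand 19 mm ahead of it and the grasp point (between the pads) is the TCP; z points along the fingers, y is the direction in which the jaws open and shut (so a half turn about z gives the same grasp; the last joint's range is limited). The gripper opens to 85 mm and grips with 20 to 120 N. Pads are 22 mm wide; open, the fingers measure 114 mm over their backs; the gripper's body (76 mm by 85 mm) begins 54 mm behind the grasp point. The pads swing forward as they close: fully open they stand 13 mm farther back than shut.
Start: joints at [-1.381, 0.521, -0.036, 1.599, 0.021, 1.021, -0.113], TCP at [0.161, 0.604, 0.25] pointing down, gripper open.
Joint ranges: [-2.91, 2.91], [-0.3, 2.13], [-1.5, 1.42], [0.17, 2.43], [-1.26, 4.41], [0.16, 1.93], [-2.52, 2.52]. Speed limits (rad/s): [1.89, 1.89, 2.39, 2.39, 3.01, 3.01, 3.01].

## Interface

Orientations are given as [roll, pitch, yaw] about the fixed x, y, z axes, in that order (R = Rz(yaw) Ry(pitch) Rx(roll)).
In Python, from workcell import status, imaging, bot gives the robot as it stands.
- The arm moves only by the shell command python3 -m handwheel 'ROWS' [FORCE]. ROWS is JSON, a list of rows, each an object with "offset": the shift along the tool's x, y, z in mm, a list of three; "rot": the turn, a rotation vector about the tool's x, y, z in degrees, a list of three; "claw": the opening, from -1 (shut) to 1 (fully open). A call has 1 to 12 rows; each row shifts and turns the commanded pose from where the row before left it, along the tool's axes as they then stand; what a row does not reach is not made up. A row lasts 1/10 s, in which the tool goes at most 50 mm and 8.59 degrees, less where a joint would pass 70% of its speed; a pose out of reach is approached as far as the arm can. A call is refused whole if a number of a shift passes 50 or a number of a turn 8.59, either way. A call with a gripper value outside its range is refused whole. The fingers move at their own pace and stop on an object; FORCE is the grip in N (left out, the last holds). Time passes only in rows, so rows that do not move let the fingers close. It gives the time, the measured TCP pose, the force and the opening at its end, in the units of the state.
- status.observe(): the state, without advancing time (a new reading comes with each control period).
- imaging.grab_frame(name): name is "side" or "top"; returns a dict with "color" (384x512x3 uint8, red, green, blue), "range_z" (384x512 float32, m along the optical axis (not along the pixel's ray), 0 where there is no reading), "fx", "fy", "cx", "cy" (pixels), "camera_from_world" (4x4, takes a point from world to camera coordinates). Camera axes: x right, y down, z forward; pixel columns grow to the right and rows downward; lengths in m; the calibration is good to about 2 mm. A picture is of the moment at which its call begins.
- bot.job_done(): hands the job in, once; it reports no verdict.
Trained networks look in the newest picture that a camera, given by its name, has taken for a name from the list of things; names that differ only in an ending like _2 or _b are one class to them, and where a whole thing is asked for, a point or a joint stands for the part that bears it (a point fixed in the world has none). Each returns a list of dicts, best first, with "conf" (0 to 1); they miss things now and then, are a little off and sometimes report something else, mostly with a low value. They report only what shows in the picture. A call takes as long as a camera call. They do not tell look-alikes from the thing itself.
- imaging.regions_of(thing, camera): "region" (384x512 bool, what is visible of it) and "box" ([centre column, centre row, width, height] in pixels, round what is visible of it).
- imaging.mark_of(thing, camera): "uv" ([column, row] in pixels: a listed point, or the origin of a listed thing).
The state is a dict: "clock": time; "qpos": joint angles; "qd": joint speeds; "joint_efforts": joint torques, N m; "position": TCP position; "tool_rot": TCP orientation; "force": force on the tool from outside, world axes, zero at the start; "moment": the same for the moment, N m; "grip_width": finger opening in m.
Only numpy, scipy, OpenCV 4.12 (cv2) and the standard library are available. Lean on these libraries where they do the work, as an engineer would, in place of code of your own. Each camera call takes 0.05 s, during which the arm holds its last target.

## Working session

There is one attempt and no reset: what is moved stays moved. The work goes in short steps, Python scripts to look and compute and a shell command to move; the robot and the scene stay as the last step left them, time stands still between calls to the robot, and variables do not carry over. Pictures are saved under pics/ and viewed, and the job is handed in when it is done.

```bash
ls; mkdir -p pics
cat > h.py <<'E'
import numpy as np, cv2
from workcell import status, imaging, bot
def grab(n):
    f=imaging.grab_frame(n); return f
def save(f,name):
    im=cv2.cvtColor(f['color'],cv2.COLOR_RGB2BGR); cv2.imwrite('pics/'+name,im)
def w(f,u,v,z=None):
    """pixel to world using depth"""
    d=f['range_z'][int(round(v)),int(round(u))] if z is None else z
    p=np.array([(u-f['cx'])/f['fx']*d,(v-f['cy'])/f['fy']*d,d,1])
    return (np.linalg.inv(f['camera_from_world'])@p)[:3]
def cloud(f):
    H,W=f['range_z'].shape; v,u=np.mgrid[:H,:W]; d=f['range_z']
    p=np.stack([(u-f['cx'])/f['fx']*d,(v-f['cy'])/f['fy']*d,d,np.ones_like(d)],-1)
    q=p@np.linalg.inv(f['camera_from_world']).T
    q=q[...,:3]; q[d==0]=np.nan; return q
def atz(f,u,v,z):
    T=np.linalg.inv(f['camera_from_world']); o=T[:3,3]; r=T[:3,:3]@np.array([(u-f['cx'])/f['fx'],(v-f['cy'])/f['fy'],1])
    return o+r*(z-o[2])/r[2]
E
python3 - <<'E'
from h import *
s=status.observe(); print(s)
for n in('side','top'):
    f=grab(n); save(f,n+'0.png'); np.savez('/tmp/'+n+'0.npz',**f); print(n,f['fx'],np.linalg.inv(f['camera_from_world']).round(3).tolist())
    for t in ['housing','lip_left','lip_right','ledge_left','ledge_right','wedge_grip','tray_floor','tube_rack']:
        try: print(t,[(np.round(r['uv']).tolist(),round(r['conf'],2)) for r in imaging.mark_of(t,n)])
        except Exception as e: print(t,e)
    print('reg',[(np.round(r['box']).tolist(),round(r['conf'],2)) for r in imaging.regions_of('wedge_grip',n)])
E
```

```text
pics
{'clock': 0.0, 'qpos': array([-1.3812048 ,  0.52206048, -0.03633155,  1.59998718,  0.02121493,
        1.02113142, -0.11280073]), 'qd': array([ 2.84987583e-03,  7.19877375e-04, -1.08121953e-04, -1.14603822e-03,
       -5.00716390e-04, -8.10180496e-05, -2.10001050e-03]), 'joint_efforts': array([-2.43836685e-04, -9.27102470e+01,  1.97963074e+00, -3.69926548e+01,
        1.77622325e-02,  8.24775430e-03, -2.79341043e-05]), 'position': array([0.16050346, 0.60370763, 0.24970419]), 'tool_rot': array([-3.14039565e+00,  9.72719540e-05,  2.88180151e+00]), 'force': array([-0.09616231,  0.41438917, -0.34386064]), 'moment': array([ 0.01273536, -0.02595529, -0.00778631]), 'grip_width': 0.08521747599980485}
side 472.68294677519316 [[0.776, -0.373, 0.509, -0.226], [-0.631, -0.437, 0.641, -0.884], [-0.016, -0.818, -0.574, 0.859], [0.0, 0.0, 0.0, 1.0]]
housing []
lip_left [([261.0, 185.0], 0.57)]
lip_right [([284.0, 206.0], 0.55)]
ledge_left [([266.0, 186.0], 0.81)]
ledge_right [([285.0, 207.0], 0.82)]
wedge_grip [([226.0, 308.0], 0.88), ([421.0, 224.0], 0.87), ([343.0, 263.0], 0.74)]
tray_floor [([347.0, 271.0], 0.73), ([193.0, 166.0], 0.7)]
tube_rack [([195.0, 166.0], 0.78)]
reg [([344.0, 270.0, 44.0, 36.0], 0.71), ([231.0, 310.0, 78.0, 36.0], 0.68), ([419.0, 232.0, 13.0, 35.0], 0.56)]
top 381.8903817930883 [[-0.013, -0.999, 0.047, 0.397], [-1.0, 0.013, -0.008, 0.002], [0.007, -0.047, -0.999, 1.224], [0.0, 0.0, 0.0, 1.0]]
housing [([264.0, 167.0], 0.96)]
lip_left [([246.0, 166.0], 0.76)]
lip_right [([282.0, 168.0], 0.63)]
ledge_left [([246.0, 166.0], 0.83)]
ledge_right [([284.0, 169.0], 0.75)]
wedge_grip [([374.0, 187.0], 0.76), ([355.0, 288.0], 0.65), ([375.0, 99.0], 0.57), ([248.0, 164.0], 0.47)]
tray_floor [([369.0, 186.0], 0.98)]
tube_rack [([153.0, 193.0], 0.69)]
reg [([371.0, 101.0, 33.0, 29.0], 0.78), ([351.0, 285.0, 39.0, 44.0], 0.7), ([370.0, 187.0, 43.0, 10.0], 0.67)]
```

View pics/side0.png

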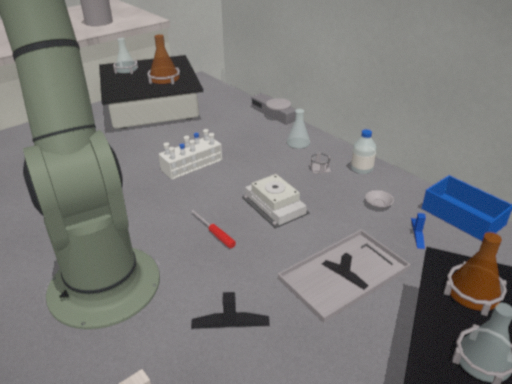

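View pics/top0.png

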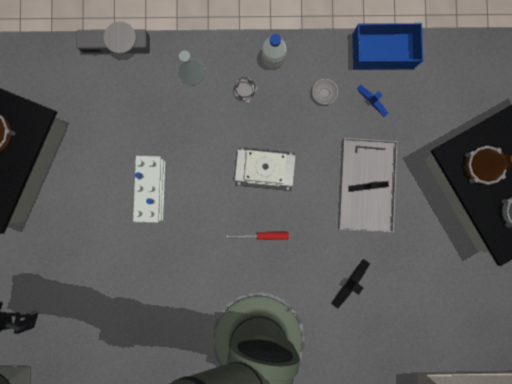

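The tray is on the right, with its wedge at top (370,187) and side (346,268). The look-alikes are the larger black wedge at top (351,285) and the blue one at top (373,100). Next I'll measure from depth.

Run:
```python
from h import *
T=dict(np.load('/tmp/top0.npz')); S=dict(np.load('/tmp/side0.npz'))
im=cv2.cvtColor(T['color'],cv2.COLOR_RGB2BGR)
a=cv2.resize(im[135:235,335:400],None,fx=6,fy=6,interpolation=cv2.INTER_NEAREST)[:600]
b=cv2.resize(im[140:200,225:305],None,fx=5,fy=5,interpolation=cv2.INTER_NEAREST)
c=np.zeros((600,800,3),np.uint8); c[:600,:390]=a; c[:300,400:800]=b
s=cv2.cvtColor(S['color'],cv2.COLOR_RGB2BGR)[165:235,230:320]; s=cv2.resize(s,None,fx=4,fy=4,interpolation=cv2.INTER_NEAREST); c[310:590,400:760]=s
cv2.imwrite('pics/z0.png',c)
for n,F in(('T',T),('S',S)):
    q=cloud(F); z=q[...,2]
    print(n,'bench z',np.nanmedian(z[(abs(q[...,0]-.6)<.05)&(abs(q[...,1]+.2)<.02)]))
    g=F['color'].max(-1)
    # wedge in tray: dark & within region
    m=(g<70)&(q[...,0]>.44)&(q[...,0]<.66)&(q[...,1]>-.5)&(q[...,1]<-.25)&(z>0.005)
    P=q[m]; print('wedge n',m.sum(),np.nanmin(P,0),np.nanmax(P,0))
    from collections import Counter
    print(np.histogram(P[:,2],bins=np.arange(0,.09,.005)))
    hi=P[P[:,2]>.05]; print('handle',len(hi),hi.mean(0),hi.min(0),hi.max(0))
    lo=P[P[:,2]<.04]; r=cv2.minAreaRect((lo[:,:2]*1000).astype(np.float32)); print('rect',r, lo[:,:2].mean(0))
    # cover
    m=(z>.06)&(z<.08)&(abs(q[...,0]-.55)<.1)&(abs(q[...,1]+.02)<.12)
    P=q[m]; print('cover',m.sum(),np.median(P[:,2]),cv2.minAreaRect((P[:,:2]*1000).astype(np.float32)))
    m=(z>.030)&(z<.042)&(abs(q[...,0]-.55)<.1)&(abs(q[...,1]+.02)<.13)
    P=q[m]; print('ledge',m.sum(),np.median(P[:,2]),cv2.minAreaRect((P[:,:2]*1000).astype(np.float32)))
    m=(z>.004)&(abs(q[...,0]-.55)<.1)&(abs(q[...,1]+.02)<.13)
    P=q[m]; print('base',cv2.minAreaRect((P[:,:2]*1000).astype(np.float32)))
    m=(z>.012)&(z<.022)&(q[...,0]>.35)&(q[...,0]<.72)&(q[...,1]>-.5)&(q[...,1]<-.2)
    P=q[m]; print('tray',m.sum(),cv2.minAreaRect((P[:,:2]*1000).astype(np.float32)))
```

```text
T bench z 0.0001933501972477547
wedge n 206 [ 0.46750388 -0.49232722  0.00505308] [ 0.6050955  -0.29608676  0.07210825]
(array([ 0, 42, 63, 36,  5,  2,  2,  3,  2,  3,  3,  4,  6, 27,  8,  0,  0]), array([0.   , 0.005, 0.01 , 0.015, 0.02 , 0.025, 0.03 , 0.035, 0.04 ,
       0.045, 0.05 , 0.055, 0.06 , 0.065, 0.07 , 0.075, 0.08 , 0.085]))
handle 48 [ 0.47962032 -0.35687154  0.06582381] [ 0.47027411 -0.36755563  0.05181681] [ 0.48821779 -0.3475299   0.07210825]
rect ((520.1940307617188, -393.2514343261719), (174.94894409179688, 139.1725311279297), 79.07672119140625) [ 0.48216271 -0.35517978]
cover 1154 0.06692653027188489 ((540.7874145507812, -27.6124267578125), (119.97530364990234, 90.76710510253906), 83.48038482666016)
ledge 606 0.036175327253437195 ((539.77587890625, -27.362327575683594), (179.87728881835938, 97.71634674072266), 83.68372344970703)
base ((550.556884765625, -19.997100830078125), (198.77032470703125, 259.3235778808594), 0.18126872181892395)
tray 427 ((486.95928955078125, -355.723388671875), (172.44371032714844, 285.9947509765625), 85.6814956665039)
S bench z -0.0017329
[... 370 characters left out ...]
.36467358  0.06083524] [ 0.46501697 -0.3731091   0.05044798] [ 0.48273753 -0.35389539  0.06755535]
rect ((474.62628173828125, -362.6616516113281), (24.080137252807617, 121.23442077636719), 5.290242671966553) [ 0.47255347 -0.36675274]
cover 763 0.0648508767836774 ((536.0494384765625, -30.0576171875), (126.64187622070312, 93.9178695678711), 84.17570495605469)
ledge 426 0.034547181060199716 ((530.78515625, -28.895889282226562), (191.688720703125, 101.26667022705078), 87.939208984375)
base ((520.772216796875, -21.740951538085938), (132.4855499267578, 210.748046875), 0.9379439353942871)
tray 642 ((485.5670471191406, -357.6952209472656), (174.39840698242188, 283.27203369140625), 85.88021087646484)
```

View pics/z0.png

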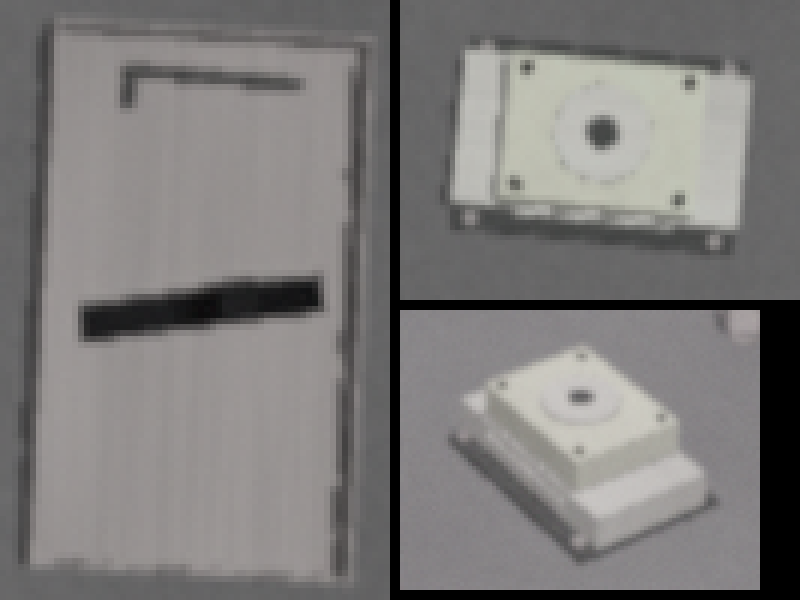

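The wedge stands upright in the tray. Its blades point along world y with a yaw of about +7°, and the housing yaw is about -6.4°. Next I'll refine the wedge measurement and plan the moves.

```bash
cat > pl.py <<'E'
from h import *
from scipy.spatial.transform import Rotation as Ro
import sys
def plan(wps):
    """wps: list of (x,y,z,yawdeg,n). prints rows from the measured pose"""
    s=status.observe(); p=s['position'].copy(); R=Ro.from_euler('xyz',s['tool_rot'])
    for x,y,z,yaw,n in wps:
        Rt=Ro.from_euler('xyz',[np.pi,0,np.radians(yaw)])
        rv=(R.inv()*Rt).as_rotvec(); t=np.array([x,y,z]); p0=p.copy()
        print('->',x,y,z,yaw)
        for i in range(n):
            d=R.inv().apply((t-p0)/n)*1000
            print('  off',d.round(2).tolist(),'rot',np.degrees(rv/n).round(2).tolist())
            R=R*Ro.from_rotvec(rv/n)
        R=Rt;p=t
def where():
    s=status.observe(); print('t',round(s['clock'],2),'p',(s['position']*1000).round(2),'rpy',np.degrees(s['tool_rot']).round(2),'F',s['force'].round(1),'w',round(s['grip_width']*1000,1))
E
python3 - <<'E'
from pl import *
T=dict(np.load('/tmp/top0.npz')); S=dict(np.load('/tmp/side0.npz'))
for F in (T,S):
    q=cloud(F); g=F['color'].max(-1)
    m=(g<75)&(abs(q[...,0]-.476)<.04)&(abs(q[...,1]+.36)<.085)&(q[...,2]>.004); 
    hi=m&(q[...,2]>.058); P=q[hi]; print(len(P),np.median(P,0),P.min(0),P.max(0))
    lo=q[m&(q[...,2]<.03)][:,:2]; c=lo.mean(0); u,sv,vt=np.linalg.svd(lo-c); d=vt[0]; print('dir',np.degrees(np.arctan2(d[1],d[0])),c,((lo-c)@d).min(),((lo-c)@d).max())
where()
plan([(.42,.47,.25,130,6),(.55,.2,.25,110,6),(.57,-.1,.25,100,6),(.477,-.36,.16,97,6)])
E
```

```text
46 [ 0.47904556 -0.35731728  0.06731072] [ 0.46999705 -0.36755563  0.05852333] [ 0.48821779 -0.34799403  0.07210825]
dir -85.25136157441955 [ 0.47917506 -0.35714112] -0.061546255897904016 0.08156061045418929
52 [ 0.47232129 -0.36390586  0.06421853] [ 0.46528551 -0.37197505  0.05840925] [ 0.48273753 -0.35389539  0.06767667]
dir -82.70059573177728 [ 0.47309469 -0.36761409] -0.0677968064139145 0.057716750581999716
t 1.0 p [160.59 604.02 250.29] rpy [-180.      0.    165.11] F [ 0.3 -0.1 -0.2] w 85.4
-> 0.42 0.47 0.25 130
  off [-47.52, -10.48, 0.05] rot [-0.0, 0.0, 5.85]
  off [-48.34, -5.58, 0.05] rot [-0.0, 0.0, 5.85]
  off [-48.66, -0.62, 0.05] rot [-0.0, 0.0, 5.85]
  off [-48.47, 4.34, 0.05] rot [-0.0, 0.0, 5.85]
  off [-47.77, 9.26, 0.05] rot [-0.0, 0.0, 5.85]
  off [-46.58, 14.09, 0.05] rot [-0.0, 0.0, 5.85]
-> 0.55 0.2 0.25 110
  off [-48.4, -12.33, -0.0] rot [0.0, -0.0, 3.33]
  off [-49.03, -9.49, -0.0] rot [0.0, -0.0, 3.33]
  off [-49.5, -6.63, -0.0] rot [0.0, -0.0, 3.33]
  off [-49.8, -3.74, -0.0] rot [0.0, -0.0, 3.33]
  off [-49.94, -0.83, -0.0] rot [0.0, -0.0, 3.33]
  off [-49.9, 2.07, 0.0] rot [0.0, -0.0, 3.33]
-> 0.57 -0.1 0.25 100
  off [-48.12, -13.97, -0.0] rot [0.0, -0.0, 1.67]
  off [-48.51, -12.56, -0.0] rot [0.0, -0.0, 1.67]
  off [-48.86, -11.15, -0.0] rot [0.0, -0.0, 1.67]
  off [-49.16, -9.72, -0.0] rot [0.0, -0.0, 1.67]
  off [-49.42, -8.29, -0.0] rot [0.0, -0.0, 1.67]
  off [-49.64, -6.85, -0.0] rot [0.0, -0.0, 1.67]
-> 0.477 -0.36 0.16 97
  off [-39.98, -22.79, 15.0] rot [0.0, -0.0, 0.5]
  off [-40.18, -22.44, 15.0] rot [0.0, -0.0, 0.5]
  off [-40.38, -22.09, 15.0] rot [0.0, -0.0, 0.5]
  off [-40.57, -21.73, 15.0] rot [0.0, -0.0, 0.5]
  off [-40.75, -21.38, 15.0] rot [0.0, -0.0, 0.5]
  off [-40.94, -21.02, 15.0] rot [0.0, -0.0, 0.5]
```

```bash
python3 -m handwheel '[{"offset":[-40,-9,0],"rot":[0,0,6],"claw":1},{"offset":[-40,-5,0],"rot":[0,0,6],"claw":1},{"offset":[-40,-1,0],"rot":[0,0,6],"claw":1},{"offset":[-40,3,0],"rot":[0,0,6],"claw":1},{"offset":[-40,7,0],"rot":[0,0,6],"claw":1},{"offset":[-40,11,0],"rot":[0,0,5],"claw":1},{"offset":[-45,0,0],"rot":[0,0,0],"claw":1},{"offset":[-45,0,0],"rot":[0,0,0],"claw":1},{"offset":[-45,0,0],"rot":[0,0,5],"claw":1},{"offset":[-45,0,0],"rot":[0,0,5],"claw":1},{"offset":[-45,0,0],"rot":[0,0,5],"claw":1},{"offset":[-45,0,0],"rot":[0,0,5],"claw":1}]' 40
python3 - <<'E'
from pl import *
where()
plan([(.57,-.05,.25,100,8),(.477,-.36,.16,97,8)])
E
```

```text
clock: 2.2
position: [0.53, 0.2665, 0.2504]
tool_rot: [3.141, -0.0, 1.918]
force: [0.6, 0.2, 0.7]
grip_width: 0.0856
t 2.2 p [530.03 266.54 250.35] rpy [179.98  -0.   109.91] F [0.6 0.2 0.7] w 85.6
-> 0.57 -0.05 0.25 100
  off [-38.9, -8.78, 0.04] rot [0.0, -0.0, 1.24]
  off [-39.09, -7.93, 0.04] rot [0.0, -0.0, 1.24]
  off [-39.25, -7.09, 0.04] rot [0.0, -0.0, 1.24]
  off [-39.39, -6.24, 0.04] rot [0.0, -0.0, 1.24]
  off [-39.52, -5.38, 0.04] rot [0.0, -0.0, 1.24]
  off [-39.62, -4.53, 0.04] rot [0.0, -0.0, 1.24]
  off [-39.71, -3.67, 0.04] rot [0.0, -0.0, 1.24]
  off [-39.78, -2.81, 0.04] rot [0.0, -0.0, 1.24]
-> 0.477 -0.36 0.16 97
  off [-36.14, -18.18, 11.25] rot [0.0, -0.0, 0.38]
  off [-36.26, -17.94, 11.25] rot [0.0, -0.0, 0.38]
  off [-36.38, -17.7, 11.25] rot [0.0, -0.0, 0.38]
  off [-36.49, -17.46, 11.25] rot [0.0, -0.0, 0.38]
  off [-36.61, -17.22, 11.25] rot [0.0, -0.0, 0.38]
  off [-36.72, -16.98, 11.25] rot [0.0, -0.0, 0.38]
  off [-36.83, -16.74, 11.25] rot [0.0, -0.0, 0.38]
  off [-36.94, -16.5, 11.25] rot [0.0, -0.0, 0.38]
```

```bash
python3 -m handwheel '[{"offset":[-47,-8,0],"rot":[0,0,2],"claw":1},{"offset":[-47,-8,0],"rot":[0,0,2],"claw":1},{"offset":[-47,-8,0],"rot":[0,0,2],"claw":1},{"offset":[-47,-8,0],"rot":[0,0,2],"claw":1},{"offset":[-47,-8,0],"rot":[0,0,2],"claw":1},{"offset":[-47,-8,0],"rot":[0,0,2],"claw":1},{"offset":[-47,-8,0],"rot":[0,0,1],"claw":1},{"offset":[-47,-15,10],"rot":[0,0,0],"claw":1},{"offset":[-47,-15,20],"rot":[0,0,0],"claw":1},{"offset":[-47,-15,20],"rot":[0,0,0],"claw":1},{"offset":[-47,-15,20],"rot":[0,0,0],"claw":1},{"offset":[-47,-15,20],"rot":[0,0,0],"claw":1}]'
python3 - <<'E'
from pl import *
where()
f=grab('top'); save(f,'t1.png'); g=grab('side'); save(g,'s1.png')
a=cv2.imread('pics/t1.png')[100:260,300:430]; b=cv2.imread('pics/s1.png')[160:340,250:450]
c=np.zeros((560,800,3),np.uint8); a=cv2.resize(a,None,fx=3,fy=3);b=cv2.resize(b,None,fx=2,fy=2); c[:a.shape[0],:a.shape[1]]=a; c[:b.shape[0],400:800]=b; cv2.imwrite('pics/c1.png',c)
plan([(.4765,-.36,.10,97,4)])
E
```

```text
clock: 3.4
position: [0.5115, -0.2958, 0.1646]
tool_rot: [3.141, 0.0, 1.695]
force: [0.8, 0.0, 0.8]
grip_width: 0.0857
t 3.4 p [ 511.45 -295.84  164.59] rpy [179.98   0.    97.13] F [0.8 0.  0.8] w 85.7
-> 0.4765 -0.36 0.1 97
  off [-13.84, -9.57, 15.87] rot [-0.05, 0.02, -0.08]
  off [-13.83, -9.61, 15.86] rot [-0.05, 0.02, -0.08]
  off [-13.82, -9.64, 15.84] rot [-0.05, 0.02, -0.08]
  off [-13.81, -9.68, 15.83] rot [-0.05, 0.02, -0.08]
```

View pics/c1.png

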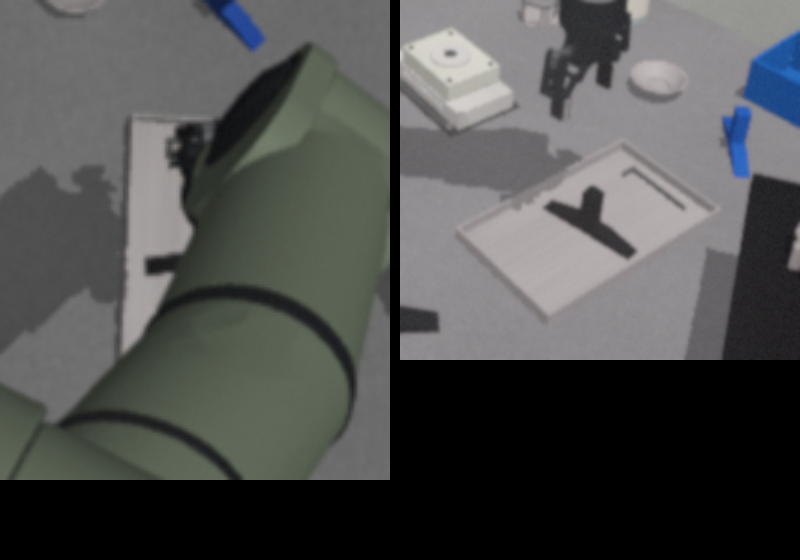

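The top view is blocked by the arm; the side view shows the gripper (around 580,60 in the crop) and the wedge clearly. I'll move above the wedge and check from the side.

```bash
python3 -m handwheel '[{"offset":[-14,-10,8],"rot":[0,0,0],"claw":1},{"offset":[-14,-10,18],"rot":[0,0,0],"claw":1},{"offset":[-14,-10,18],"rot":[0,0,0],"claw":1},{"offset":[-14,-9,18],"rot":[0,0,0],"claw":1}]'
python3 - <<'E'
from pl import *
where()
g=grab('side'); save(g,'s2.png')
b=cv2.imread('pics/s2.png')[190:330,280:420]; cv2.imwrite('pics/c2.png',cv2.resize(b,None,fx=4,fy=4))
plan([(.4765,-.36,.039,97,6)])
E
```

```text
clock: 3.9
position: [0.4799, -0.3551, 0.1027]
tool_rot: [3.141, 0.0, 1.695]
force: [0.3, -0.6, 0.7]
grip_width: 0.0853
t 3.9 p [ 479.87 -355.11  102.68] rpy [179.99   0.    97.11] F [ 0.3 -0.6  0.7] w 85.3
-> 0.4765 -0.36 0.039 97
  off [-0.47, -0.15, 10.19] rot [-0.03, -0.0, -0.0]
  off [-0.47, -0.16, 10.19] rot [-0.03, -0.0, -0.0]
  off [-0.47, -0.16, 10.19] rot [-0.03, -0.0, -0.0]
  off [-0.47, -0.17, 10.19] rot [-0.03, -0.0, -0.0]
  off [-0.47, -0.18, 10.19] rot [-0.03, -0.0, -0.0]
  off [-0.47, -0.18, 10.19] rot [-0.03, -0.0, -0.0]
```

View pics/c2.png

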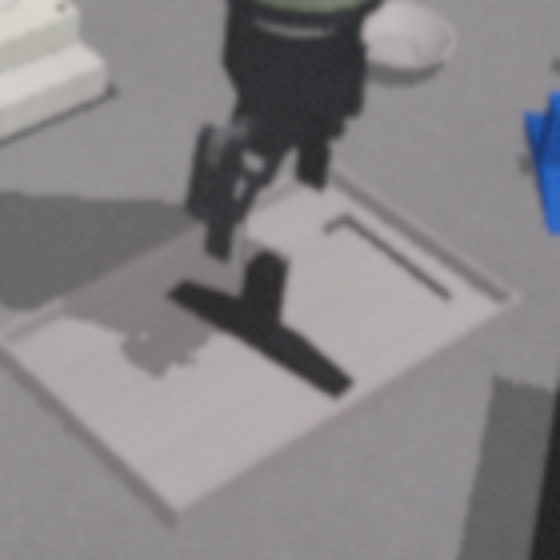

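```bash
python3 -m handwheel '[{"offset":[-1,0,10],"rot":[0,0,0],"claw":1},{"offset":[-1,0,10],"rot":[0,0,0],"claw":1},{"offset":[-1,0,10],"rot":[0,0,0],"claw":1},{"offset":[0,-1,10],"rot":[0,0,0],"claw":1},{"offset":[0,0,10],"rot":[0,0,0],"claw":1},{"offset":[0,0,10],"rot":[0,0,0],"claw":1},{"offset":[0,0,0],"rot":[0,0,0],"claw":1}]'
python3 - <<'E'
from pl import *
where()
g=grab('side'); save(g,'s3.png')
b=cv2.imread('pics/s3.png')[190:330,280:420]; cv2.imwrite('pics/c3.png',cv2.resize(b,None,fx=4,fy=4))
E
```

```text
clock: 4.65
position: [0.479, -0.3571, 0.0418]
tool_rot: [-3.14, -0.001, 1.695]
force: [-0.1, 0.3, -0.5]
grip_width: 0.0856
t 4.65 p [ 479.02 -357.13   41.8 ] rpy [-1.7992e+02 -7.0000e-02  9.7120e+01] F [-0.1  0.3 -0.5] w 85.6
```

View pics/c3.png

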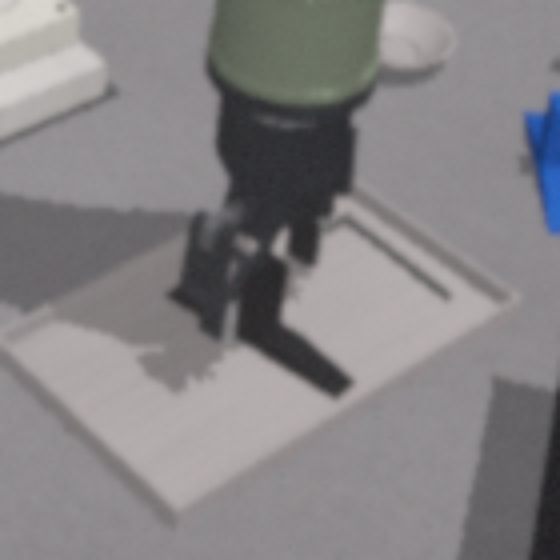

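```bash
python3 -m handwheel '[{"offset":[0,0,0],"rot":[0,0,0],"claw":-1},{"offset":[0,0,0],"rot":[0,0,0],"claw":-1},{"offset":[0,0,0],"rot":[0,0,0],"claw":-1},{"offset":[0,0,0],"rot":[0,0,0],"claw":-1},{"offset":[0,0,0],"rot":[0,0,0],"claw":-1},{"offset":[0,0,0],"rot":[0,0,0],"claw":-1},{"offset":[0,0,0],"rot":[0,0,0],"claw":-1},{"offset":[0,0,0],"rot":[0,0,0],"claw":-1}]' 60
python3 - <<'E'
from pl import *
where()
g=grab('side'); save(g,'s4.png')
b=cv2.imread('pics/s4.png')[190:330,280:420]; cv2.imwrite('pics/c4.png',cv2.resize(b,None,fx=4,fy=4))
E
```

```text
clock: 5.5
position: [0.4796, -0.3577, 0.0434]
tool_rot: [3.141, 0.0, 1.695]
force: [-0.6, -0.1, 3.3]
grip_width: 0.0195
t 5.5 p [ 479.55 -357.68   43.35] rpy [179.99   0.    97.12] F [-0.6 -0.1  3.3] w 19.5
```

View pics/c4.png

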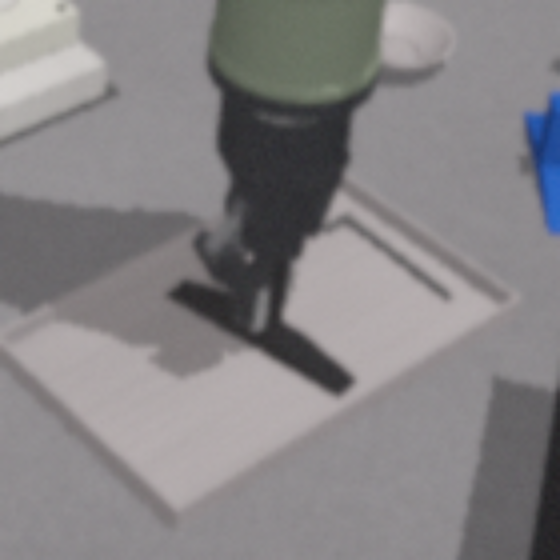

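The grasp is good, with a width of 19.5 mm. I'll lift, turn to the housing yaw and move to the right ledge.

```bash
python3 -m handwheel '[{"offset":[0,0,-10],"rot":[0,0,0],"claw":-1},{"offset":[0,0,-20],"rot":[0,0,0],"claw":-1},{"offset":[0,0,-20],"rot":[0,0,0],"claw":-1},{"offset":[0,0,-10],"rot":[0,0,0],"claw":-1},{"offset":[0,0,0],"rot":[0,0,0],"claw":-1}]' 60
python3 - <<'E'
from pl import *
T=dict(np.load('/tmp/top0.npz')); q=cloud(T); z=q[...,2]
for lo,hi in((.06,.08),(.031,.041)):
    m=(z>lo)&(z<hi)&(abs(q[...,0]-.54)<.07)&(abs(q[...,1]+.027)<.11); P=q[m]
    print(cv2.minAreaRect((P[:,:2]*1000).astype(np.float32)))
m=(z>.06)&(z<.08)&(abs(q[...,0]-.54)<.07)&(abs(q[...,1]+.027)<.11);P=q[m]
u=np.array([.1115,.9938]); s=(P[:,:2]-[.5402,-.0275])@u
print('s range',np.percentile(s,[0,1,99,100])); A=np.c_[s,np.ones_like(s)]; k=(abs(s)<.055); print('tilt fit',np.linalg.lstsq(A[k],P[k,2],rcond=None)[0])
for a in range(-60,60,10):
    kk=(s>a/1000)&(s<a/1000+.01); print(a,(np.median(P[kk,2])*1000).round(2),end=' ')
where(); plan([(.5251,-.1617,.098,83.6,7)])
E
```

```text
clock: 6.05
position: [0.4801, -0.3581, 0.1047]
tool_rot: [3.14, 0.001, 1.695]
force: [0.0, -0.3, -0.7]
grip_width: 0.0194
((540.7874145507812, -27.6124267578125), (119.97530364990234, 90.76710510253906), 83.48038482666016)
((539.77587890625, -27.362327575683594), (179.87728881835938, 97.71634674072266), 83.68372344970703)
s range [-0.06006247 -0.05851046  0.05891467  0.06003692]
tilt fit [-0.00114613  0.06718723]
-60 65.82 -50 66.4 -40 66.5 -30 66.88 -20 68.02 -10 69.66 0 68.66 10 68.51 20 67.77 30 65.56 40 66.62 50 66.19 t 6.05 p [ 480.1  -358.06  104.65] rpy [1.799e+02 8.000e-02 9.711e+01] F [ 0.  -0.3 -0.7] w 19.4
-> 0.5251 -0.1617 0.098 83.6
  off [27.04, 9.85, 0.93] rot [0.02, 0.01, 1.93]
  off [27.36, 8.94, 0.93] rot [0.02, 0.01, 1.93]
  off [27.64, 8.01, 0.93] rot [0.02, 0.01, 1.93]
  off [27.9, 7.07, 0.94] rot [0.02, 0.01, 1.93]
  off [28.12, 6.13, 0.94] rot [0.02, 0.01, 1.93]
  off [28.31, 5.18, 0.94] rot [0.02, 0.01, 1.93]
  off [28.47, 4.22, 0.95] rot [0.02, 0.01, 1.93]
```

```bash
python3 -m handwheel '[{"offset":[25,10,0],"rot":[0,0,2],"claw":-1},{"offset":[27,9,0],"rot":[0,0,2],"claw":-1},{"offset":[28,8,0],"rot":[0,0,2],"claw":-1},{"offset":[28,7,1],"rot":[0,0,2],"claw":-1},{"offset":[28,6,1],"rot":[0,0,2],"claw":-1},{"offset":[28,5,2],"rot":[0,0,2],"claw":-1},{"offset":[29,4,2],"rot":[0,0,1.5],"claw":-1},{"offset":[0,0,0],"rot":[0,0,0],"claw":-1}]' 60
python3 - <<'E'
from pl import *
where(); g=grab('side'); save(g,'s5.png');t=grab('top'); save(t,'t5.png'); np.savez('/tmp/s5.npz',**g)
b=cv2.imread('pics/s5.png')[140:280,220:420]; b=cv2.resize(b,None,fx=4,fy=4); cv2.imwrite('pics/c5.png',b)
plan([(.5251,-.1617,.080,83.6,3)])
E
```

```text
clock: 6.85
position: [0.5257, -0.1588, 0.096]
tool_rot: [-3.14, -0.002, 1.464]
force: [-0.3, -0.3, -1.5]
grip_width: 0.0193
t 6.85 p [ 525.67 -158.82   95.96] rpy [-1.799e+02 -1.000e-01  8.385e+01] F [-0.3 -0.3 -1.5] w 19.3
-> 0.5251 -0.1617 0.08 83.6
  off [0.34, 0.03, 5.53] rot [-0.02, 0.0, 0.04]
  off [0.34, 0.03, 5.53] rot [-0.02, 0.0, 0.04]
  off [0.34, 0.02, 5.53] rot [-0.02, 0.0, 0.04]
```

View pics/c5.png

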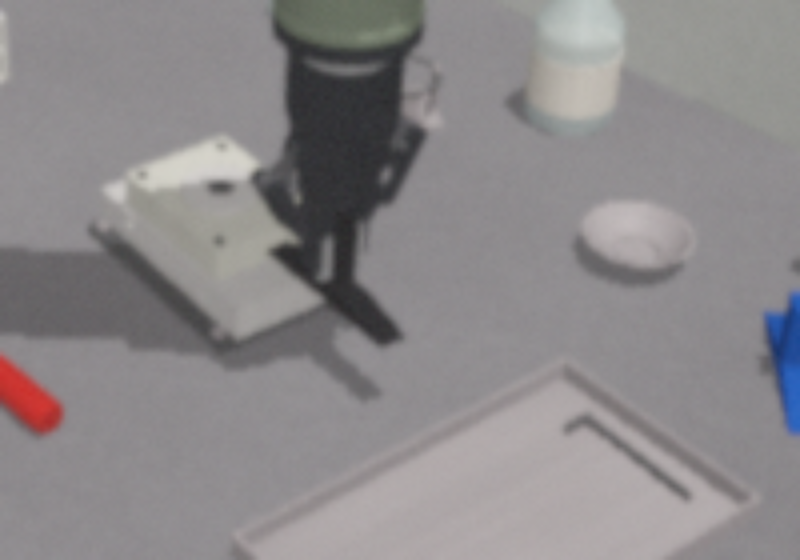

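View pics/t5.png

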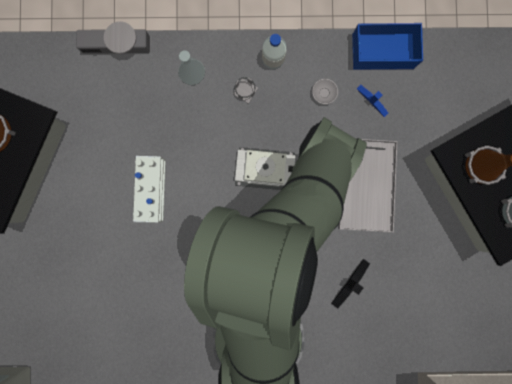

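```bash
python3 -m handwheel '[{"offset":[0,0,5],"rot":[0,0,0],"claw":-1},{"offset":[0,0,5],"rot":[0,0,0],"claw":-1},{"offset":[0,0,5],"rot":[0,0,0],"claw":-1},{"offset":[0,0,1],"rot":[0,0,0],"claw":-1},{"offset":[0,0,0],"rot":[0,0,0],"claw":-1}]' 60
python3 -m handwheel '[{"offset":[0,0,1],"rot":[0,0,0],"claw":-1},{"offset":[0,0,0],"rot":[0,0,0],"claw":-1}]' 60
python3 -m handwheel '[{"offset":[0,0,1],"rot":[0,0,0],"claw":-1},{"offset":[0,0,0],"rot":[0,0,0],"claw":-1}]' 60
```

```text
clock: 7.45
position: [0.5249, -0.1635, 0.0809]
tool_rot: [-3.141, -0.0, 1.459]
force: [-0.1, -0.0, -0.9]
grip_width: 0.0191
clock: 7.65
position: [0.5252, -0.1633, 0.0803]
tool_rot: [3.141, -0.0, 1.459]
force: [0.1, -0.3, -0.7]
grip_width: 0.0191
clock: 7.85
position: [0.5251, -0.1632, 0.0792]
tool_rot: [3.142, -0.0, 1.459]
force: [0.2, 0.5, -0.6]
grip_width: 0.0192
```

```bash
for i in 1; do python3 -m handwheel '[{"offset":[0,0,1],"rot":[0,0,0],"claw":-1},{"offset":[0,0,0],"rot":[0,0,0],"claw":-1}]' 60; done
python3 -m handwheel '[{"offset":[0,0,1],"rot":[0,0,0],"claw":-1},{"offset":[0,0,0],"rot":[0,0,0],"claw":-1}]' 60
python3 - <<'E'
from pl import *
where(); g=grab('side'); save(g,'s6.png')
b=cv2.imread('pics/s6.png')[160:260,235:335]; b=cv2.resize(b,None,fx=6,fy=6,interpolation=cv2.INTER_CUBIC); cv2.imwrite('pics/c6.png',b)
E
```

```text
clock: 8.05
position: [0.5251, -0.1632, 0.0781]
tool_rot: [-3.141, 0.0, 1.459]
force: [1.1, 0.1, -0.8]
grip_width: 0.0195
clock: 8.25
position: [0.525, -0.1632, 0.0771]
tool_rot: [-3.141, 0.0, 1.459]
force: [0.0, -0.0, -0.8]
grip_width: 0.0191
t 8.25 p [ 525.05 -163.24   77.12] rpy [-179.99    0.     83.61] F [ 0.  -0.  -0.8] w 19.1
```

View pics/c6.png

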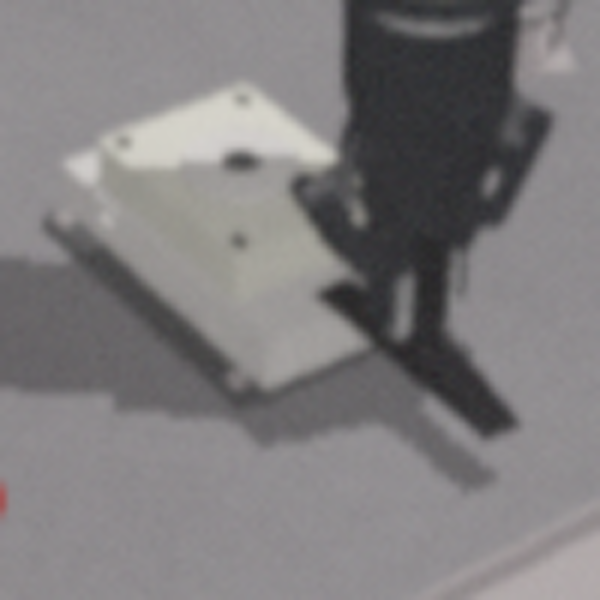

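```bash
python3 -m handwheel '[{"offset":[0,0,0.5],"rot":[0,0,0],"claw":-1},{"offset":[0,0,0],"rot":[0,0,0],"claw":-1}]' 60
python3 -m handwheel '[{"offset":[0,0,0.5],"rot":[0,0,0],"claw":-1},{"offset":[0,0,0],"rot":[0,0,0],"claw":-1}]' 60
python3 -m handwheel '[{"offset":[0,0,0.5],"rot":[0,0,0],"claw":-1},{"offset":[0,0,0],"rot":[0,0,0],"claw":-1}]' 60
```

```text
clock: 8.5
position: [0.5251, -0.1632, 0.0767]
tool_rot: [-3.142, 0.0, 1.459]
force: [-0.5, 0.6, -0.7]
grip_width: 0.0191
clock: 8.7
position: [0.5251, -0.1633, 0.0763]
tool_rot: [3.142, -0.0, 1.459]
force: [0.2, -0.1, -0.3]
grip_width: 0.0193
clock: 8.9
position: [0.5252, -0.1634, 0.076]
tool_rot: [3.141, 0.0, 1.459]
force: [-2.7, -0.2, 7.4]
grip_width: 0.0192
```

Contact with the ledge came at z ≈ 76.2 mm. I'll ease off slightly and slide in.

```bash
python3 -m handwheel '[{"offset":[0,0,-0.2],"rot":[0,0,0],"claw":-1},{"offset":[2,0,0],"rot":[0,0,0],"claw":-1},{"offset":[2,0,0],"rot":[0,0,0],"claw":-1},{"offset":[2,0,0],"rot":[0,0,0],"claw":-1},{"offset":[2,0,0],"rot":[0,0,0],"claw":-1},{"offset":[0,0,0],"rot":[0,0,0],"claw":-1}]' 60
python3 -m handwheel '[{"offset":[2,0,0],"rot":[0,0,0],"claw":-1},{"offset":[2,0,0],"rot":[0,0,0],"claw":-1},{"offset":[0,0,0],"rot":[0,0,0],"claw":-1}]' 60
python3 - <<'E'
from pl import *
where(); g=grab('side'); save(g,'s7.png')
b=cv2.imread('pics/s7.png')[160:260,235:335]; b=cv2.resize(b,None,fx=6,fy=6,interpolation=cv2.INTER_CUBIC); cv2.imwrite('pics/c7.png',b)
E
```

```text
clock: 9.5
position: [0.5264, -0.1553, 0.0762]
tool_rot: [3.141, 0.0, 1.459]
force: [0.3, -1.6, 6.0]
grip_width: 0.0192
clock: 9.8
position: [0.5269, -0.1514, 0.0762]
tool_rot: [3.141, 0.0, 1.459]
force: [-0.1, -1.3, 6.0]
grip_width: 0.0193
t 9.8 p [ 526.85 -151.43   76.23] rpy [1.7994e+02 2.0000e-02 8.3610e+01] F [-0.1 -1.3  6. ] w 19.3
```

View pics/c7.png

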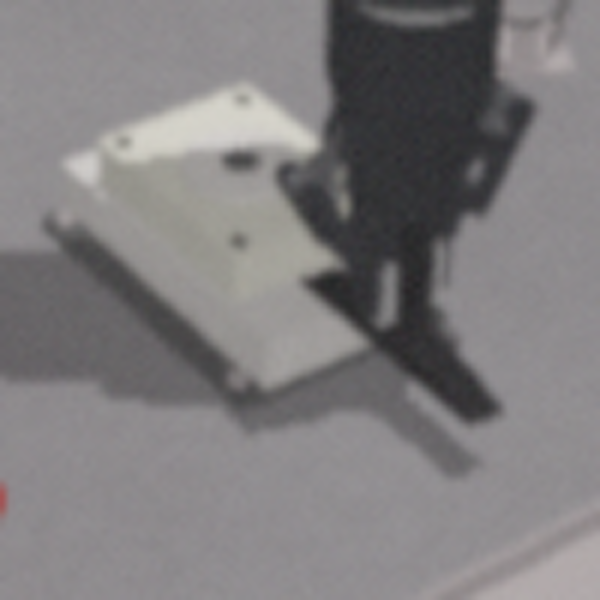

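```bash
python3 -m handwheel '[{"offset":[1.5,0,0],"rot":[0,0,0],"claw":-1},{"offset":[1.5,0,0],"rot":[0,0,0],"claw":-1},{"offset":[0,0,0],"rot":[0,0,0],"claw":-1}]' 60
python3 -m handwheel '[{"offset":[1,0,0],"rot":[0,0,0],"claw":-1},{"offset":[1,0,0],"rot":[0,0,0],"claw":-1},{"offset":[0,0,0],"rot":[0,0,0],"claw":-1}]' 60
python3 -m handwheel '[{"offset":[1,0,0],"rot":[0,0,0],"claw":-1},{"offset":[1,0,0],"rot":[0,0,0],"claw":-1},{"offset":[0,0,0],"rot":[0,0,0],"claw":-1}]' 60
```

```text
clock: 10.15
position: [0.5272, -0.1486, 0.0762]
tool_rot: [3.141, 0.0, 1.459]
force: [0.3, -2.7, 6.3]
grip_width: 0.0199
clock: 10.45
position: [0.5274, -0.1466, 0.0762]
tool_rot: [3.141, 0.001, 1.459]
force: [0.5, -3.1, 7.0]
grip_width: 0.0194
clock: 10.75
position: [0.5276, -0.1446, 0.0762]
tool_rot: [3.141, 0.001, 1.459]
force: [-1.2, -2.8, 6.2]
grip_width: 0.0192
```

```bash
python3 -m handwheel '[{"offset":[1,0,0],"rot":[0,0,0],"claw":-1},{"offset":[1,0,0],"rot":[0,0,0],"claw":-1},{"offset":[1,0,0],"rot":[0,0,0],"claw":-1},{"offset":[0,0,0],"rot":[0,0,0],"claw":-1}]' 60
cat > lift.py <<'E'
from pl import *
import sys
def lift(tag):
    g=grab('side'); save(g,tag+'.png')
    c=np.array([.5355,-.0297]); u=np.array([.1115,.9938]); v=np.array([.9938,-.1115])
    S0=dict(np.load('/tmp/side0.npz'))
    for nm,F in(('now',g),):
        q=cloud(F); q0=cloud(S0)
        col=F['color'].astype(int)
        res=[]
        s=(q0[...,:2]-c)@u; t=(q0[...,:2]-c)@v
        base=(q0[...,2]>.055)&(q0[...,2]<.075)&(abs(t)<.04)
        for a,b in((-.055,-.03),(-.03,-.01),(.01,.03),(.03,.055)):
            m=base&(s>a)&(s<b)&(t<.01)
            dz=(q[...,2]-q0[...,2])[m]; dz=dz[np.abs(dz)<.015]
            res.append((len(dz),round(np.median(dz)*1000,2),round(dz.std()/np.sqrt(max(1,len(dz)))*1000,2)))
        print(tag,res)
    b=cv2.imread('pics/'+tag+'.png')[160:260,215:335]; b=cv2.resize(b,None,fx=6,fy=6,interpolation=cv2.INTER_CUBIC); cv2.imwrite('pics/z'+tag+'.png',b)
    where(); p=status.observe()['position']; print('s',((p[:2]-[.5402,-.0275])@u*1000).round(1))
if __name__=='__main__': lift(sys.argv[1])
E
python3 lift.py s8
```

```text
clock: 11.15
position: [0.5278, -0.143, 0.0764]
tool_rot: [3.14, 0.002, 1.458]
force: [-0.2, -10.6, 6.6]
grip_width: 0.0194
s8 [(67, np.float64(-0.42), np.float64(0.35)), (76, np.float64(0.01), np.float64(0.26)), (59, np.float64(-0.69), np.float64(0.28)), (76, np.float64(-0.5), np.float64(0.31))]
t 11.2 p [ 527.81 -142.99   76.36] rpy [1.7991e+02 1.1000e-01 8.3540e+01] F [-1.7 -9.9  7.1] w 19.3
s -116.2
```

View pics/zs8.png

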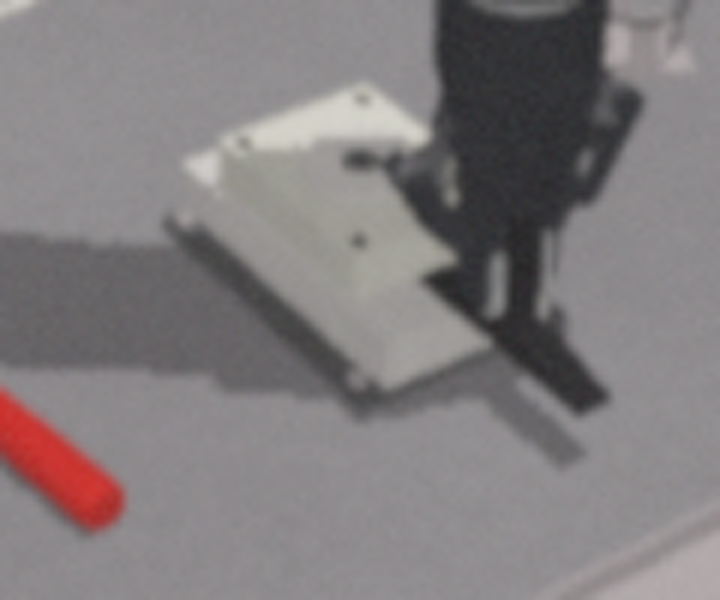

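```bash
python3 -m handwheel '[{"offset":[1,0,0],"rot":[0,0,0],"claw":-1},{"offset":[0,0,0],"rot":[0,0,0],"claw":-1}]' 60
python3 -m handwheel '[{"offset":[1,0,0],"rot":[0,0,0],"claw":-1},{"offset":[0,0,0],"rot":[0,0,0],"claw":-1}]' 60
python3 -m handwheel '[{"offset":[0,0,0],"rot":[0,0,0],"claw":-1},{"offset":[0,0,0],"rot":[0,0,0],"claw":-1}]' 60
```

```text
clock: 11.4
position: [0.528, -0.1422, 0.0764]
tool_rot: [3.14, 0.002, 1.458]
force: [-1.2, -11.3, 6.8]
grip_width: 0.0195
clock: 11.6
position: [0.5281, -0.1412, 0.0764]
tool_rot: [3.14, 0.002, 1.458]
force: [-0.4, -10.7, 7.3]
grip_width: 0.0191
clock: 11.8
position: [0.5281, -0.1412, 0.0764]
tool_rot: [3.14, 0.002, 1.458]
force: [-0.8, -10.8, 7.1]
grip_width: 0.0194
```

```bash
python3 -m handwheel '[{"offset":[1,0,0],"rot":[0,0,0],"claw":-1},{"offset":[1,0,0],"rot":[0,0,0],"claw":-1},{"offset":[1,0,0],"rot":[0,0,0],"claw":-1},{"offset":[0,0,0],"rot":[0,0,0],"claw":-1}]' 60
python3 lift.py s9
```

```text
clock: 12.2
position: [0.5284, -0.1382, 0.0764]
tool_rot: [3.14, 0.002, 1.458]
force: [-2.0, -10.0, 6.4]
grip_width: 0.0191
s9 [(66, np.float64(1.46), np.float64(0.28)), (74, np.float64(0.84), np.float64(0.27)), (60, np.float64(0.16), np.float64(0.36)), (76, np.float64(-0.06), np.float64(0.33))]
t 12.25 p [ 528.4  -138.17   76.38] rpy [1.7991e+02 1.2000e-01 8.3530e+01] F [ -0.4 -10.7   6.8] w 19.5
s -111.3
```

View pics/zs9.png

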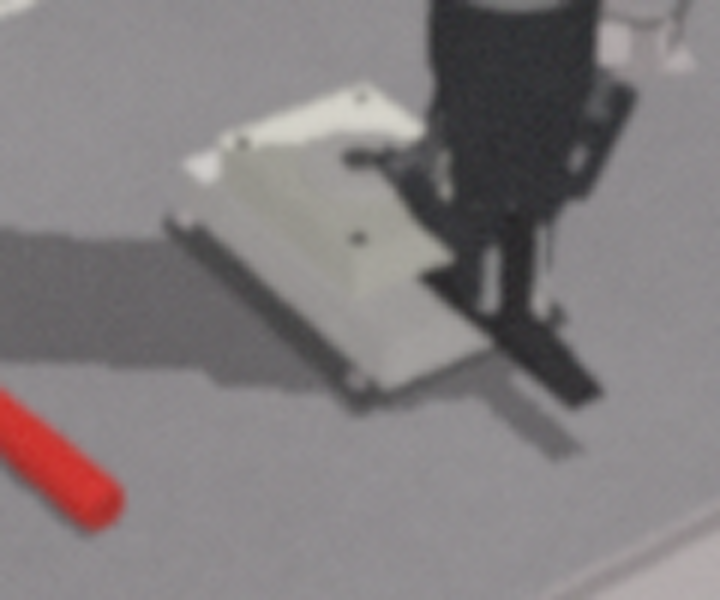

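```bash
python3 -m handwheel '[{"offset":[1,0,0],"rot":[0,0,0],"claw":-1},{"offset":[1,0,0],"rot":[0,0,0],"claw":-1},{"offset":[1,0,0],"rot":[0,0,0],"claw":-1},{"offset":[0,0,0],"rot":[0,0,0],"claw":-1},{"offset":[0,0,0],"rot":[0,0,0],"claw":-1}]' 60
python3 lift.py s10
```

```text
clock: 12.75
position: [0.5287, -0.1352, 0.0764]
tool_rot: [3.14, 0.002, 1.458]
force: [0.4, -12.0, 6.2]
grip_width: 0.0193
s10 [(64, np.float64(2.33), np.float64(0.29)), (71, np.float64(1.59), np.float64(0.28)), (60, np.float64(0.39), np.float64(0.33)), (76, np.float64(-0.14), np.float64(0.3))]
t 12.8 p [ 528.73 -135.15   76.37] rpy [1.7991e+02 1.2000e-01 8.3530e+01] F [ -1.  -10.2   6.4] w 19.8
s -108.3
```

The right end is up about 2.7 mm. I'll withdraw, pass over the cover and work from the left end.

```bash
python3 -m handwheel '[{"offset":[-3,0,0],"rot":[0,0,0],"claw":-1},{"offset":[-5,0,0],"rot":[0,0,0],"claw":-1},{"offset":[-6,0,0],"rot":[0,0,0],"claw":-1},{"offset":[-8,0,-1],"rot":[0,0,0],"claw":-1},{"offset":[-8,0,-1],"rot":[0,0,0],"claw":-1},{"offset":[0,0,-10],"rot":[0,0,0],"claw":-1},{"offset":[0,0,-15],"rot":[0,0,0],"claw":-1},{"offset":[0,0,-20],"rot":[0,0,0],"claw":-1},{"offset":[0,0,-15],"rot":[0,0,0],"claw":-1},{"offset":[0,0,0],"rot":[0,0,0],"claw":-1},{"offset":[0,0,0],"rot":[0,0,0],"claw":-1}]' 60
python3 lift.py s11
python3 - <<'E'
from pl import *
plan([(.5555,.1087,.137,83.6,7)])
E
```

```text
clock: 13.9
position: [0.5254, -0.1628, 0.1385]
tool_rot: [3.141, -0.0, 1.46]
force: [-0.7, -0.3, -0.7]
grip_width: 0.0194
s11 [(83, np.float64(2.07), np.float64(0.26)), (86, np.float64(1.38), np.float64(0.22)), (60, np.float64(0.83), np.float64(0.35)), (75, np.float64(0.63), np.float64(0.28))]
t 13.95 p [ 525.07 -162.8   138.  ] rpy [-1.800e+02 -1.000e-02  8.364e+01] F [ 0.  -0.  -0.6] w 19.2
s -136.2
-> 0.5555 0.1087 0.137 83.6
  off [39.03, 0.03, 0.15] rot [-0.0, -0.0, 0.01]
  off [39.03, 0.02, 0.15] rot [-0.0, -0.0, 0.01]
  off [39.03, 0.02, 0.15] rot [-0.0, -0.0, 0.01]
  off [39.03, 0.01, 0.15] rot [-0.0, -0.0, 0.01]
  off [39.03, 0.01, 0.15] rot [-0.0, -0.0, 0.01]
  off [39.03, 0.01, 0.14] rot [-0.0, -0.0, 0.01]
  off [39.03, 0.0, 0.14] rot [-0.0, -0.0, 0.01]
```

View pics/s11.png

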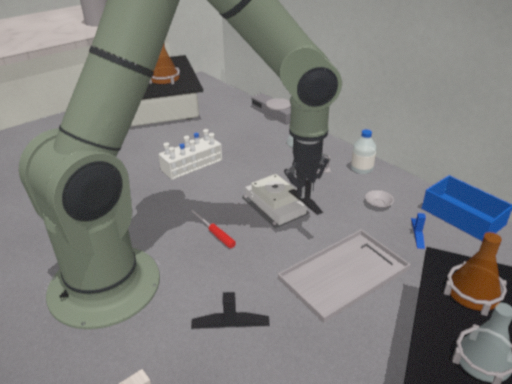

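```bash
python3 -m handwheel '[{"offset":[30,0,0],"rot":[0,0,0],"claw":-1},{"offset":[40,0,0],"rot":[0,0,0],"claw":-1},{"offset":[45,0,0],"rot":[0,0,0],"claw":-1},{"offset":[45,0,0],"rot":[0,0,0],"claw":-1},{"offset":[45,0,0],"rot":[0,0,0],"claw":-1},{"offset":[38,0,0],"rot":[0,0,0],"claw":-1},{"offset":[30,0,0],"rot":[0,0,0],"claw":-1},{"offset":[0,0,20],"rot":[0,0,0],"claw":-1},{"offset":[0,0,20],"rot":[0,0,0],"claw":-1},{"offset":[0,0,12],"rot":[0,0,0],"claw":-1},{"offset":[0,0,0],"rot":[0,0,0],"claw":-1},{"offset":[0,0,0],"rot":[0,0,0],"claw":-1}]' 60
python3 lift.py s12
python3 - <<'E'
from pl import *
plan([(.5555,.1087,.0785,83.6,1)])
E
```

```text
clock: 15.15
position: [0.5556, 0.1077, 0.0861]
tool_rot: [-3.141, 0.0, 1.459]
force: [0.5, -0.3, -0.6]
grip_width: 0.0194
s12 [(83, np.float64(2.36), np.float64(0.31)), (86, np.float64(1.38), np.float64(0.26)), (60, np.float64(0.57), np.float64(0.24)), (75, np.float64(-0.45), np.float64(0.31))]
t 15.2 p [555.8  107.79  86.49] rpy [179.97  -0.    83.58] F [ 0.2 -0.6 -0.6] w 18.9
s 136.2
-> 0.5555 0.1087 0.0785 83.6
  off [0.87, -0.4, 7.99] rot [0.03, -0.0, -0.02]
```

View pics/zs12.png

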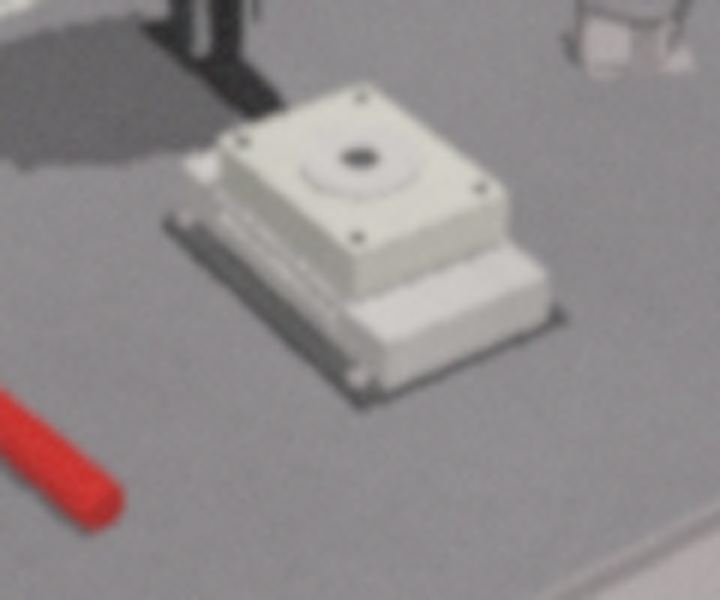

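```bash
python3 -m handwheel '[{"offset":[0,0,5],"rot":[0,0,0],"claw":-1},{"offset":[0,0,3],"rot":[0,0,0],"claw":-1},{"offset":[0,0,1],"rot":[0,0,0],"claw":-1},{"offset":[0,0,0],"rot":[0,0,0],"claw":-1}]' 60
python3 -m handwheel '[{"offset":[0,0,0.5],"rot":[0,0,0],"claw":-1},{"offset":[0,0,0],"rot":[0,0,0],"claw":-1}]' 60
python3 -m handwheel '[{"offset":[0,0,0.5],"rot":[0,0,0],"claw":-1},{"offset":[0,0,0],"rot":[0,0,0],"claw":-1}]' 60
```

```text
clock: 15.6
position: [0.5554, 0.108, 0.0769]
tool_rot: [-3.141, 0.0, 1.459]
force: [-0.3, 0.6, -0.7]
grip_width: 0.019
clock: 15.8
position: [0.5555, 0.1081, 0.0765]
tool_rot: [3.142, -0.0, 1.459]
force: [-0.3, -0.8, -0.9]
grip_width: 0.0194
clock: 16.0
position: [0.5556, 0.1081, 0.0762]
tool_rot: [3.141, -0.0, 1.459]
force: [-1.2, 0.9, 4.8]
grip_width: 0.0195
```

```bash
python3 -m handwheel '[{"offset":[-3,0,0],"rot":[0,0,0],"claw":-1},{"offset":[-3,0,0],"rot":[0,0,0],"claw":-1},{"offset":[-3,0,0],"rot":[0,0,0],"claw":-1},{"offset":[-2,0,0],"rot":[0,0,0],"claw":-1},{"offset":[0,0,0],"rot":[0,0,0],"claw":-1}]' 60
python3 -m handwheel '[{"offset":[-1,0,0],"rot":[0,0,0],"claw":-1},{"offset":[-1,0,0],"rot":[0,0,0],"claw":-1},{"offset":[0,0,0],"rot":[0,0,0],"claw":-1}]' 60
python3 -m handwheel '[{"offset":[-1,0,0],"rot":[0,0,0],"claw":-1},{"offset":[-1,0,0],"rot":[0,0,0],"claw":-1},{"offset":[0,0,0],"rot":[0,0,0],"claw":-1}]' 60
```

```text
clock: 16.5
position: [0.5546, 0.0969, 0.0763]
tool_rot: [3.141, -0.0, 1.459]
force: [0.4, 1.5, 4.6]
grip_width: 0.0193
clock: 16.8
position: [0.5544, 0.0954, 0.0763]
tool_rot: [3.141, -0.001, 1.459]
force: [0.4, 2.0, 6.5]
grip_width: 0.0193
clock: 17.1
position: [0.5542, 0.0934, 0.0763]
tool_rot: [3.141, -0.001, 1.46]
force: [0.2, 2.8, 6.5]
grip_width: 0.0195
```

```bash
python3 -m handwheel '[{"offset":[-1,0,0],"rot":[0,0,0],"claw":-1},{"offset":[0,0,0],"rot":[0,0,0],"claw":-1}]' 60
python3 -m handwheel '[{"offset":[-1,0,0],"rot":[0,0,0],"claw":-1},{"offset":[-1,0,0],"rot":[0,0,0],"claw":-1},{"offset":[0,0,0],"rot":[0,0,0],"claw":-1}]' 60
python3 -m handwheel '[{"offset":[-1,0,0],"rot":[0,0,0],"claw":-1},{"offset":[-1,0,0],"rot":[0,0,0],"claw":-1},{"offset":[0,0,0],"rot":[0,0,0],"claw":-1}]' 60
```

```text
clock: 17.3
position: [0.5541, 0.0924, 0.0763]
tool_rot: [3.141, -0.001, 1.459]
force: [0.7, 2.7, 6.4]
grip_width: 0.0196
clock: 17.6
position: [0.554, 0.091, 0.0763]
tool_rot: [3.141, -0.001, 1.46]
force: [0.3, 4.9, 7.1]
grip_width: 0.0193
clock: 17.9
position: [0.5539, 0.09, 0.0764]
tool_rot: [3.14, -0.002, 1.461]
force: [1.2, 10.9, 7.9]
grip_width: 0.0193
```

```bash
python3 -m handwheel '[{"offset":[-1,0,0],"rot":[0,0,0],"claw":-1},{"offset":[-1,0,0],"rot":[0,0,0],"claw":-1},{"offset":[-1,0,0],"rot":[0,0,0],"claw":-1},{"offset":[-1,0,0],"rot":[0,0,0],"claw":-1},{"offset":[-1,0,0],"rot":[0,0,0],"claw":-1},{"offset":[-1,0,0],"rot":[0,0,0],"claw":-1},{"offset":[-1,0,0],"rot":[0,0,0],"claw":-1},{"offset":[-1,0,0],"rot":[0,0,0],"claw":-1},{"offset":[0,0,0],"rot":[0,0,0],"claw":-1}]' 60
python3 lift.py s13
```

```text
clock: 18.8
position: [0.5531, 0.0821, 0.0764]
tool_rot: [3.14, -0.002, 1.461]
force: [1.4, 12.2, 6.7]
grip_width: 0.0194
s13 [(83, np.float64(2.75), np.float64(0.26)), (86, np.float64(2.42), np.float64(0.26)), (59, np.float64(2.48), np.float64(0.32)), (76, np.float64(2.37), np.float64(0.32))]
t 18.85 p [553.07  82.07  76.43] rpy [ 1.7993e+02 -1.3000e-01  8.3690e+01] F [ 1.2 10.8  6.6] w 19.3
s 110.3
```

```bash
python3 -m handwheel '[{"offset":[-1,0,0],"rot":[0,0,0],"claw":-1},{"offset":[-1,0,0],"rot":[0,0,0],"claw":-1},{"offset":[-1,0,0],"rot":[0,0,0],"claw":-1},{"offset":[-1,0,0],"rot":[0,0,0],"claw":-1},{"offset":[-1,0,0],"rot":[0,0,0],"claw":-1},{"offset":[-1,0,0],"rot":[0,0,0],"claw":-1},{"offset":[-1,0,0],"rot":[0,0,0],"claw":-1},{"offset":[-1,0,0],"rot":[0,0,0],"claw":-1},{"offset":[0,0,0],"rot":[0,0,0],"claw":-1}]' 60
python3 lift.py s14
```

```text
clock: 19.75
position: [0.5522, 0.074, 0.0764]
tool_rot: [3.14, -0.002, 1.461]
force: [1.7, 12.1, 7.3]
grip_width: 0.0194
s14 [(83, np.float64(2.41), np.float64(0.3)), (86, np.float64(3.19), np.float64(0.26)), (59, np.float64(3.18), np.float64(0.37)), (76, np.float64(4.06), np.float64(0.31))]
t 19.8 p [552.15  74.06  76.39] rpy [ 1.7994e+02 -1.3000e-01  8.3690e+01] F [ 0.3 11.   7.2] w 18.9
s 102.3
```

View pics/zs14.png

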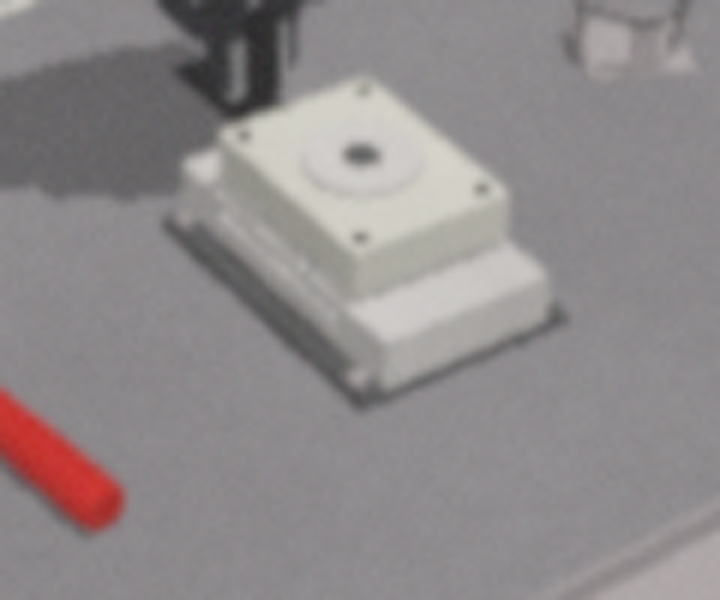

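```bash
python3 -m handwheel '[{"offset":[3,0,0],"rot":[0,0,0],"claw":-1},{"offset":[5,0,0],"rot":[0,0,0],"claw":-1},{"offset":[8,0,0],"rot":[0,0,0],"claw":-1},{"offset":[8,0,0],"rot":[0,0,0],"claw":-1},{"offset":[8,0,-1],"rot":[0,0,0],"claw":-1},{"offset":[5,0,-1],"rot":[0,0,0],"claw":-1},{"offset":[0,0,-10],"rot":[0,0,0],"claw":-1},{"offset":[0,0,-20],"rot":[0,0,0],"claw":-1},{"offset":[0,0,-20],"rot":[0,0,0],"claw":-1},{"offset":[0,0,-13],"rot":[0,0,0],"claw":-1},{"offset":[0,0,0],"rot":[0,0,0],"claw":-1}]' 60
python3 lift.py s15
python3 - <<'E'
from pl import *
plan([(.5251,-.1627,.141,83.6,7)])
E
```

```text
clock: 20.9
position: [0.5563, 0.109, 0.1427]
tool_rot: [3.139, -0.001, 1.459]
force: [0.2, -0.0, -1.0]
grip_width: 0.0193
s15 [(82, np.float64(3.22), np.float64(0.28)), (85, np.float64(2.58), np.float64(0.28)), (60, np.float64(3.29), np.float64(0.31)), (76, np.float64(4.39), np.float64(0.3))]
t 20.95 p [555.84 109.12 141.51] rpy [ 1.7994e+02 -4.0000e-02  8.3620e+01] F [-0.6  0.1 -1.6] w 19.3
s 137.5
-> 0.5251 -0.1627 0.141 83.6
  off [-39.08, -0.05, 0.05] rot [0.01, -0.01, 0.0]
  off [-39.08, -0.04, 0.05] rot [0.01, -0.01, 0.0]
  off [-39.08, -0.04, 0.05] rot [0.01, -0.01, 0.0]
  off [-39.08, -0.04, 0.06] rot [0.01, -0.01, 0.0]
  off [-39.08, -0.04, 0.06] rot [0.01, -0.01, 0.0]
  off [-39.08, -0.04, 0.06] rot [0.01, -0.01, 0.0]
  off [-39.08, -0.04, 0.07] rot [0.01, -0.01, 0.0]
```

```bash
python3 -m handwheel '[{"offset":[-30,0,0],"rot":[0,0,0],"claw":-1},{"offset":[-40,0,0],"rot":[0,0,0],"claw":-1},{"offset":[-45,0,0],"rot":[0,0,0],"claw":-1},{"offset":[-45,0,0],"rot":[0,0,0],"claw":-1},{"offset":[-45,0,0],"rot":[0,0,0],"claw":-1},{"offset":[-39,0,0],"rot":[0,0,0],"claw":-1},{"offset":[-30,0,0],"rot":[0,0,0],"claw":-1},{"offset":[0,0,20],"rot":[0,0,0],"claw":-1},{"offset":[0,0,20],"rot":[0,0,0],"claw":-1},{"offset":[0,0,18],"rot":[0,0,0],"claw":-1},{"offset":[0,0,4],"rot":[0,0,0],"claw":-1},{"offset":[0,0,0],"rot":[0,0,0],"claw":-1}]' 60
python3 -m handwheel '[{"offset":[0,0,1],"rot":[0,0,0],"claw":-1},{"offset":[0,0,0],"rot":[0,0,0],"claw":-1}]' 60
python3 - <<'E'
from pl import *
where()
E
```

```text
clock: 22.15
position: [0.5245, -0.1633, 0.0782]
tool_rot: [-3.14, 0.0, 1.459]
force: [0.8, 0.6, -0.7]
grip_width: 0.0194
clock: 22.35
position: [0.5254, -0.1633, 0.0785]
tool_rot: [3.141, 0.0, 1.459]
force: [-0.1, 0.1, -1.4]
grip_width: 0.0196
t 22.35 p [ 525.4  -163.27   78.5 ] rpy [179.95   0.    83.62] F [-0.1  0.1 -1.4] w 19.6
```

```bash
python3 -m handwheel '[{"offset":[0,0,1],"rot":[0,0,0],"claw":-1},{"offset":[0,0,0.5],"rot":[0,0,0],"claw":-1},{"offset":[0,0,0],"rot":[0,0,0],"claw":-1}]' 60
python3 -m handwheel '[{"offset":[0,0,0.5],"rot":[0,0,0],"claw":-1},{"offset":[0,0,0],"rot":[0,0,0],"claw":-1}]' 60
python3 -m handwheel '[{"offset":[0,0,0.4],"rot":[0,0,0],"claw":-1},{"offset":[0,0,0],"rot":[0,0,0],"claw":-1}]' 60
```

```text
clock: 22.65
position: [0.5252, -0.1632, 0.0766]
tool_rot: [3.141, -0.0, 1.459]
force: [0.3, 0.5, -0.8]
grip_width: 0.019
clock: 22.85
position: [0.5252, -0.1633, 0.0761]
tool_rot: [3.141, 0.0, 1.459]
force: [-1.1, -1.0, 4.3]
grip_width: 0.0193
clock: 23.05
position: [0.5253, -0.1635, 0.076]
tool_rot: [3.141, -0.0, 1.459]
force: [-2.5, -0.9, 9.8]
grip_width: 0.0196
```

```bash
python3 -m handwheel '[{"offset":[0,0,-0.3],"rot":[0,0,0],"claw":-1},{"offset":[3,0,0],"rot":[0,0,0],"claw":-1},{"offset":[3,0,0],"rot":[0,0,0],"claw":-1},{"offset":[3,0,0],"rot":[0,0,0],"claw":-1},{"offset":[3,0,0],"rot":[0,0,0],"claw":-1},{"offset":[3,0,0],"rot":[0,0,0],"claw":-1},{"offset":[3,0,0],"rot":[0,0,0],"claw":-1},{"offset":[3,0,0],"rot":[0,0,0],"claw":-1},{"offset":[2,0,0],"rot":[0,0,0],"claw":-1},{"offset":[1,0,0],"rot":[0,0,0],"claw":-1},{"offset":[1,0,0],"rot":[0,0,0],"claw":-1},{"offset":[0,0,0],"rot":[0,0,0],"claw":-1}]' 60
python3 -m handwheel '[{"offset":[1,0,0],"rot":[0,0,0],"claw":-1},{"offset":[1,0,0],"rot":[0,0,0],"claw":-1},{"offset":[1,0,0],"rot":[0,0,0],"claw":-1},{"offset":[1,0,0],"rot":[0,0,0],"claw":-1},{"offset":[0,0,0],"rot":[0,0,0],"claw":-1}]' 60
python3 lift.py s16
```

```text
clock: 24.25
position: [0.5283, -0.139, 0.0763]
tool_rot: [3.14, 0.001, 1.459]
force: [-0.3, -2.9, 6.4]
grip_width: 0.0195
clock: 24.75
position: [0.5287, -0.1355, 0.0763]
tool_rot: [3.14, 0.001, 1.458]
force: [-1.0, -6.2, 6.6]
grip_width: 0.0193
s16 [(65, np.float64(3.26), np.float64(0.35)), (72, np.float64(3.09), np.float64(0.3)), (60, np.float64(4.04), np.float64(0.33)), (76, np.float64(3.98), np.float64(0.31))]
t 24.8 p [ 528.72 -135.52   76.3 ] rpy [1.7992e+02 7.0000e-02 8.3570e+01] F [-0.5 -5.6  7.2] w 19.1
s -108.6
```

```bash
python3 -m handwheel '[{"offset":[1,0,0],"rot":[0,0,0],"claw":-1},{"offset":[1,0,0],"rot":[0,0,0],"claw":-1},{"offset":[1,0,0],"rot":[0,0,0],"claw":-1},{"offset":[1,0,0],"rot":[0,0,0],"claw":-1},{"offset":[1,0,0],"rot":[0,0,0],"claw":-1},{"offset":[1,0,0],"rot":[0,0,0],"claw":-1},{"offset":[0,0,0],"rot":[0,0,0],"claw":-1}]' 60
python3 -m handwheel '[{"offset":[1,0,0],"rot":[0,0,0],"claw":-1},{"offset":[1,0,0],"rot":[0,0,0],"claw":-1},{"offset":[1,0,0],"rot":[0,0,0],"claw":-1},{"offset":[0,0,0],"rot":[0,0,0],"claw":-1}]' 60
python3 lift.py s17
```

```text
clock: 25.5
position: [0.5293, -0.1305, 0.0764]
tool_rot: [3.14, 0.002, 1.458]
force: [-0.9, -11.3, 6.0]
grip_width: 0.0194
clock: 25.9
position: [0.5296, -0.1275, 0.0764]
tool_rot: [3.14, 0.002, 1.458]
force: [-0.7, -11.0, 7.4]
grip_width: 0.0194
s17 [(62, np.float64(5.48), np.float64(0.33)), (67, np.float64(3.86), np.float64(0.36)), (60, np.float64(4.01), np.float64(0.32)), (75, np.float64(4.62), np.float64(0.32))]
t 25.95 p [ 529.62 -127.46   76.34] rpy [1.799e+02 1.200e-01 8.352e+01] F [-0.4 -9.9  7.1] w 19.0
s -100.5
```

```bash
python3 -m handwheel '[{"offset":[1,0,0],"rot":[0,0,0],"claw":-1},{"offset":[1,0,0],"rot":[0,0,0],"claw":-1},{"offset":[0,0,0],"rot":[0,0,0],"claw":-1},{"offset":[0,0,0],"rot":[0,0,0],"claw":-1}]' 60
python3 -m handwheel '[{"offset":[-3,0,0],"rot":[0,0,0],"claw":-1},{"offset":[-6,0,0],"rot":[0,0,0],"claw":-1},{"offset":[-8,0,0],"rot":[0,0,0],"claw":-1},{"offset":[-8,0,0],"rot":[0,0,0],"claw":-1},{"offset":[-8,0,-1],"rot":[0,0,0],"claw":-1},{"offset":[-6,0,-1],"rot":[0,0,0],"claw":-1},{"offset":[0,0,-10],"rot":[0,0,0],"claw":-1},{"offset":[0,0,-20],"rot":[0,0,0],"claw":-1},{"offset":[0,0,-20],"rot":[0,0,0],"claw":-1},{"offset":[0,0,-13],"rot":[0,0,0],"claw":-1},{"offset":[0,0,0],"rot":[0,0,0],"claw":-1}]' 60
python3 lift.py s18
python3 - <<'E'
from pl import *
plan([(.5555,.1087,.141,83.6,7)])
E
```

```text
clock: 26.35
position: [0.5298, -0.1255, 0.0763]
tool_rot: [3.14, 0.002, 1.458]
force: [-0.8, -9.6, 6.7]
grip_width: 0.0192
clock: 27.45
position: [0.5261, -0.1622, 0.1425]
tool_rot: [3.139, -0.0, 1.46]
force: [-1.1, -0.8, -1.2]
grip_width: 0.0195
s18 [(82, np.float64(5.41), np.float64(0.25)), (86, np.float64(4.41), np.float64(0.32)), (60, np.float64(4.55), np.float64(0.32)), (76, np.float64(5.58), np.float64(0.3))]
t 27.5 p [ 525.61 -161.94  141.38] rpy [ 1.7992e+02 -1.0000e-02  8.3640e+01] F [-0.4  0.1 -1.6] w 19.4
s -135.2
-> 0.5555 0.1087 0.141 83.6
  off [38.9, -0.04, 0.06] rot [0.01, -0.0, 0.01]
  off [38.9, -0.04, 0.06] rot [0.01, -0.0, 0.01]
  off [38.9, -0.05, 0.06] rot [0.01, -0.0, 0.01]
  off [38.9, -0.05, 0.06] rot [0.01, -0.0, 0.01]
  off [38.9, -0.05, 0.06] rot [0.01, -0.0, 0.01]
  off [38.9, -0.06, 0.06] rot [0.01, -0.0, 0.01]
  off [38.9, -0.06, 0.05] rot [0.01, -0.0, 0.01]
```

Next is a final top-up at the left end.

```bash
python3 -m handwheel '[{"offset":[30,0,0],"rot":[0,0,0],"claw":-1},{"offset":[40,0,0],"rot":[0,0,0],"claw":-1},{"offset":[45,0,0],"rot":[0,0,0],"claw":-1},{"offset":[45,0,0],"rot":[0,0,0],"claw":-1},{"offset":[45,0,0],"rot":[0,0,0],"claw":-1},{"offset":[38,0,0],"rot":[0,0,0],"claw":-1},{"offset":[29,0,0],"rot":[0,0,0],"claw":-1},{"offset":[0,0,20],"rot":[0,0,0],"claw":-1},{"offset":[0,0,20],"rot":[0,0,0],"claw":-1},{"offset":[0,0,18],"rot":[0,0,0],"claw":-1},{"offset":[0,0,5],"rot":[0,0,0],"claw":-1},{"offset":[0,0,0],"rot":[0,0,0],"claw":-1}]' 60
python3 -m handwheel '[{"offset":[0,0,0.5],"rot":[0,0,0],"claw":-1},{"offset":[0,0,0],"rot":[0,0,0],"claw":-1}]' 60
```

```text
clock: 28.7
position: [0.5549, 0.108, 0.0768]
tool_rot: [-3.14, 0.001, 1.459]
force: [-0.5, -0.0, -1.4]
grip_width: 0.0194
clock: 28.9
position: [0.5556, 0.108, 0.0776]
tool_rot: [3.141, -0.0, 1.459]
force: [0.2, -0.9, -1.3]
grip_width: 0.0193
```

```bash
python3 -m handwheel '[{"offset":[0,0,0.8],"rot":[0,0,0],"claw":-1},{"offset":[0,0,0],"rot":[0,0,0],"claw":-1}]' 60
python3 -m handwheel '[{"offset":[0,0,0.5],"rot":[0,0,0],"claw":-1},{"offset":[0,0,0],"rot":[0,0,0],"claw":-1}]' 60
```

```text
clock: 29.1
position: [0.5555, 0.1081, 0.0767]
tool_rot: [3.141, -0.0, 1.459]
force: [0.5, 0.0, -1.0]
grip_width: 0.0194
clock: 29.3
position: [0.5555, 0.1081, 0.076]
tool_rot: [3.142, -0.0, 1.459]
force: [-0.4, 0.6, -1.9]
grip_width: 0.0192
```

```bash
python3 -m handwheel '[{"offset":[0,0,0.2],"rot":[0,0,0],"claw":-1},{"offset":[0,0,0],"rot":[0,0,0],"claw":-1}]' 60
python3 -m handwheel '[{"offset":[0,0,0],"rot":[0,0,0],"claw":-1}]' 60
```

```text
clock: 29.5
position: [0.5555, 0.1081, 0.0758]
tool_rot: [3.142, -0.0, 1.459]
force: [0.1, 0.2, -1.0]
grip_width: 0.0195
clock: 29.6
position: [0.5555, 0.108, 0.0758]
tool_rot: [3.142, 0.0, 1.459]
force: [-0.5, 0.2, 0.1]
grip_width: 0.0194
```

```bash
python3 -m handwheel '[{"offset":[0,0,0.3],"rot":[0,0,0],"claw":-1},{"offset":[0,0,0],"rot":[0,0,0],"claw":-1}]' 60
python3 - <<'E'
from pl import *
where(); g=grab('side'); save(g,'s19.png')
b=cv2.imread('pics/s19.png')[130:200,215:300]; b=cv2.resize(b,None,fx=8,fy=8,interpolation=cv2.INTER_CUBIC); cv2.imwrite('pics/c19.png',b)
E
```

```text
clock: 29.8
position: [0.5555, 0.1081, 0.0757]
tool_rot: [3.142, -0.0, 1.459]
force: [-0.8, 0.4, 3.2]
grip_width: 0.0195
t 29.8 p [555.54 108.11  75.66] rpy [ 1.800e+02 -1.000e-02  8.361e+01] F [-0.8  0.4  3.2] w 19.5
```

View pics/c19.png

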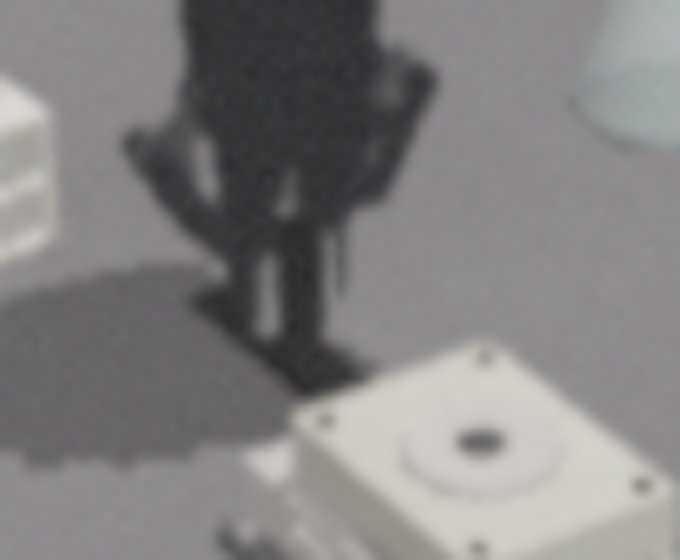

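```bash
python3 -m handwheel '[{"offset":[-3,0,0],"rot":[0,0,0],"claw":-1},{"offset":[-3,0,0],"rot":[0,0,0],"claw":-1},{"offset":[-3,0,0],"rot":[0,0,0],"claw":-1},{"offset":[-3,0,0],"rot":[0,0,0],"claw":-1},{"offset":[-3,0,0],"rot":[0,0,0],"claw":-1},{"offset":[-3,0,0],"rot":[0,0,0],"claw":-1},{"offset":[-3,0,0],"rot":[0,0,0],"claw":-1},{"offset":[-3,0,0],"rot":[0,0,0],"claw":-1},{"offset":[-3,0,0],"rot":[0,0,0],"claw":-1},{"offset":[-2,0,0],"rot":[0,0,0],"claw":-1},{"offset":[-1,0,0],"rot":[0,0,0],"claw":-1},{"offset":[0,0,0],"rot":[0,0,0],"claw":-1}]' 60
python3 -m handwheel '[{"offset":[-1,0,0],"rot":[0,0,0],"claw":-1},{"offset":[-1,0,0],"rot":[0,0,0],"claw":-1},{"offset":[-1,0,0],"rot":[0,0,0],"claw":-1},{"offset":[0,0,0],"rot":[0,0,0],"claw":-1}]' 60
python3 lift.py s20
```

```text
clock: 31.05
position: [0.5527, 0.0784, 0.076]
tool_rot: [3.14, -0.001, 1.459]
force: [0.3, 3.8, 8.4]
grip_width: 0.019
clock: 31.45
position: [0.5525, 0.0757, 0.0761]
tool_rot: [3.14, -0.001, 1.459]
force: [0.4, 5.6, 9.6]
grip_width: 0.0191
s20 [(82, np.float64(5.1), np.float64(0.3)), (86, np.float64(4.43), np.float64(0.3)), (60, np.float64(4.33), np.float64(0.3)), (76, np.float64(4.88), np.float64(0.32))]
t 31.5 p [552.42  75.69  76.04] rpy [ 1.7993e+02 -6.0000e-02  8.3630e+01] F [0.1 5.4 9.1] w 19.3
s 103.9
```

```bash
python3 -m handwheel '[{"offset":[-1,0,-0.1],"rot":[0,0,0],"claw":-1},{"offset":[-1,0,0],"rot":[0,0,0],"claw":-1},{"offset":[-1,0,0],"rot":[0,0,0],"claw":-1},{"offset":[-1,0,0],"rot":[0,0,0],"claw":-1},{"offset":[-1,0,0],"rot":[0,0,0],"claw":-1},{"offset":[-0.5,0,0],"rot":[0,0,0],"claw":-1},{"offset":[0,0,0],"rot":[0,0,0],"claw":-1},{"offset":[0,0,0],"rot":[0,0,0],"claw":-1}]' 60
python3 lift.py s21
```

```text
clock: 32.3
position: [0.552, 0.0715, 0.0762]
tool_rot: [3.14, -0.002, 1.461]
force: [1.4, 11.7, 8.8]
grip_width: 0.0191
s21 [(83, np.float64(5.28), np.float64(0.25)), (86, np.float64(4.83), np.float64(0.29)), (60, np.float64(5.54), np.float64(0.35)), (75, np.float64(5.27), np.float64(0.32))]
t 32.35 p [552.02  71.58  76.2 ] rpy [ 1.7992e+02 -1.4000e-01  8.3690e+01] F [ 0.2 13.   9.6] w 19.0
s 99.8
```

```bash
python3 -m handwheel '[{"offset":[3,0,0],"rot":[0,0,0],"claw":-1},{"offset":[6,0,0],"rot":[0,0,0],"claw":-1},{"offset":[8,0,0],"rot":[0,0,0],"claw":-1},{"offset":[8,0,0],"rot":[0,0,0],"claw":-1},{"offset":[8,0,-1],"rot":[0,0,0],"claw":-1},{"offset":[6,0,-1],"rot":[0,0,0],"claw":-1},{"offset":[0,0,-10],"rot":[0,0,0],"claw":-1},{"offset":[0,0,-20],"rot":[0,0,0],"claw":-1},{"offset":[0,0,-20],"rot":[0,0,0],"claw":-1},{"offset":[0,0,-13],"rot":[0,0,0],"claw":-1},{"offset":[0,0,0],"rot":[0,0,0],"claw":-1}]' 60
python3 lift.py s22
python3 - <<'E'
from pl import *
plan([(.5251,-.1627,.141,83.6,7),(.480,-.358,.1,83.6,6)])
E
```

```text
clock: 33.45
position: [0.5563, 0.1085, 0.1424]
tool_rot: [3.139, -0.001, 1.459]
force: [-0.3, 0.2, -0.1]
grip_width: 0.0195
s22 [(82, np.float64(5.25), np.float64(0.24)), (85, np.float64(4.29), np.float64(0.31)), (60, np.float64(4.97), np.float64(0.33)), (76, np.float64(5.18), np.float64(0.3))]
t 33.5 p [555.74 108.58 141.18] rpy [ 1.7994e+02 -4.0000e-02  8.3610e+01] F [-0.5  0.4 -1.7] w 19.1
s 137.0
-> 0.5251 -0.1627 0.141 83.6
  off [-39.0, -0.04, 0.0] rot [0.01, -0.01, 0.0]
  off [-39.0, -0.04, 0.0] rot [0.01, -0.01, 0.0]
  off [-39.0, -0.04, 0.01] rot [0.01, -0.01, 0.0]
  off [-39.0, -0.04, 0.01] rot [0.01, -0.01, 0.0]
  off [-39.0, -0.03, 0.02] rot [0.01, -0.01, 0.0]
  off [-39.0, -0.03, 0.02] rot [0.01, -0.01, 0.0]
  off [-39.0, -0.03, 0.02] rot [0.01, -0.01, 0.0]
-> 0.48 -0.358 0.1 83.6
  off [-33.19, -3.84, 6.83] rot [0.0, 0.0, 0.0]
  off [-33.19, -3.84, 6.83] rot [0.0, 0.0, 0.0]
  off [-33.19, -3.84, 6.83] rot [0.0, 0.0, 0.0]
  off [-33.19, -3.84, 6.83] rot [0.0, 0.0, 0.0]
  off [-33.19, -3.84, 6.83] rot [0.0, 0.0, 0.0]
  off [-33.19, -3.84, 6.83] rot [0.0, 0.0, 0.0]
```

View pics/zs22.png

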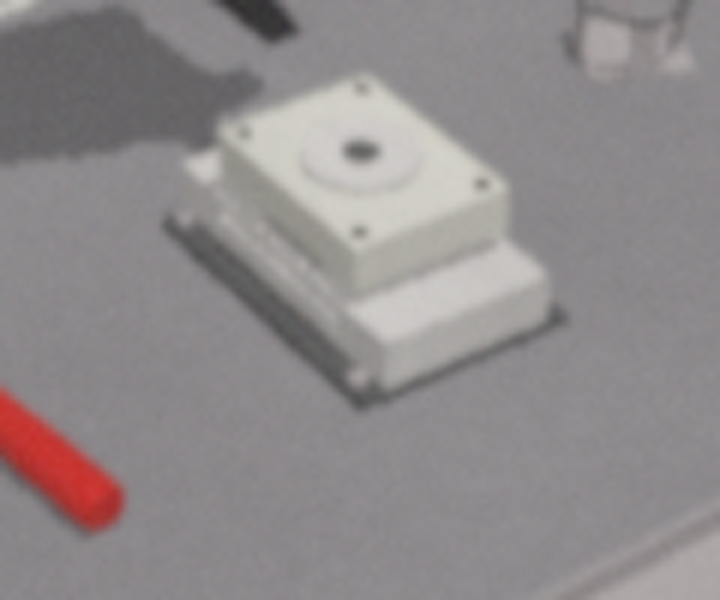

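Run:
```python
import cv2,numpy as np
S=dict(np.load('/tmp/side0.npz')); a=cv2.imread('pics/side0.png',0).astype(np.float32)
M=S['camera_from_world']; fx=S['fx']
def proj(p):
    c=M@np.append(p,1); return np.array([fx*c[0]/c[2]+S['cx'],S['fy']*c[1]/c[2]+S['cy']])
p=np.array([.5355,-.03,.065]); print('px per mm z',proj(p+[0,0,.001])-proj(p))
# holes in crop z: /6 + (215,160)
H={'L_far':(362,95),'L_near':(243,140),'R_far':(482,188),'R_near':(358,236),'ctr':(360,157)}
def sub(im,c,r=4):
    x,y=int(round(c[0])),int(round(c[1])); P=im[y-r:y+r+1,x-r:x+r+1]; bg=np.percentile(P,60); w=np.clip(bg-8-P,0,None)
    Y,X=np.mgrid[y-r:y+r+1,x-r:x+r+1]; return np.array([(w*X).sum(),(w*Y).sum()])/w.sum()
for tag in['side0','s12','s15','s20','s21','s22']:
    im=cv2.imread(f'pics/{tag}.png',0).astype(np.float32); o=[]
    for n,(x,y) in H.items():
        c=(215+x/6,160+y/6)
        for _ in range(3): c=sub(im,c,4 if n=='ctr' else 3)
        o.append(c)
    o=np.array(o)
    if tag=='side0': o0=o
    print(tag,[(n,(d/0.34*-1).round(2)) for n,d in zip(H,(o-o0)[:,1])])
```

```text
px per mm z [ 0.00353352 -0.27923629]
side0 [('L_far', np.float64(nan)), ('L_near', np.float64(nan)), ('R_far', np.float64(nan)), ('R_near', np.float64(-0.0)), ('ctr', np.float64(-0.0))]
s12 [('L_far', np.float64(nan)), ('L_near', np.float64(nan)), ('R_far', np.float64(nan)), ('R_near', np.float64(0.53)), ('ctr', np.float64(1.21))]
s15 [('L_far', np.float64(nan)), ('L_near', np.float64(nan)), ('R_far', np.float64(nan)), ('R_near', np.float64(0.72)), ('ctr', np.float64(2.67))]
s20 [('L_far', np.float64(nan)), ('L_near', np.float64(nan)), ('R_far', np.float64(nan)), ('R_near', np.float64(3.2)), ('ctr', np.float64(4.21))]
s21 [('L_far', np.float64(nan)), ('L_near', np.float64(nan)), ('R_far', np.float64(nan)), ('R_near', np.float64(3.23)), ('ctr', np.float64(4.47))]
s22 [('L_far', np.float64(nan)), ('L_near', np.float64(nan)), ('R_far', np.float64(nan)), ('R_near', np.float64(3.53)), ('ctr', np.float64(4.44))]<stdin>:11: RuntimeWarning: invalid value encountered in divide
```

The measured rise since the start is about 5.3 mm at each end. Since there is time, I'll make one small extra pass per end for margin, left first.

```bash
python3 -m handwheel '[{"offset":[0,0,20],"rot":[0,0,0],"claw":-1},{"offset":[0,0,20],"rot":[0,0,0],"claw":-1},{"offset":[0,0,18],"rot":[0,0,0],"claw":-1},{"offset":[0,0,6],"rot":[0,0,0],"claw":-1},{"offset":[0,0,0],"rot":[0,0,0],"claw":-1},{"offset":[0,0,0],"rot":[0,0,0],"claw":-1}]' 60
python3 -m handwheel '[{"offset":[0,0,0.8],"rot":[0,0,0],"claw":-1},{"offset":[0,0,0],"rot":[0,0,0],"claw":-1}]' 60
```

```text
clock: 34.1
position: [0.5554, 0.1083, 0.0764]
tool_rot: [-3.141, 0.0, 1.459]
force: [0.4, -0.4, -1.2]
grip_width: 0.019
clock: 34.3
position: [0.5555, 0.1086, 0.0759]
tool_rot: [3.141, -0.0, 1.459]
force: [0.6, -0.0, -1.1]
grip_width: 0.0194
```

```bash
python3 -m handwheel '[{"offset":[0,0,0.4],"rot":[0,0,0],"claw":-1},{"offset":[0,0,0],"rot":[0,0,0],"claw":-1}]' 60
```

```text
clock: 34.5
position: [0.5556, 0.1086, 0.0755]
tool_rot: [3.141, -0.0, 1.459]
force: [-0.3, -1.1, -0.1]
grip_width: 0.0195
```

```bash
python3 -m handwheel '[{"offset":[0,0,0.3],"rot":[0,0,0],"claw":-1},{"offset":[0,0,0],"rot":[0,0,0],"claw":-1}]' 60
python3 -m handwheel '[{"offset":[-3,0,0],"rot":[0,0,0],"claw":-1},{"offset":[-4,0,0],"rot":[0,0,0],"claw":-1},{"offset":[-4,0,0],"rot":[0,0,0],"claw":-1},{"offset":[-4,0,0],"rot":[0,0,0],"claw":-1},{"offset":[-4,0,0],"rot":[0,0,0],"claw":-1},{"offset":[-4,0,0],"rot":[0,0,0],"claw":-1},{"offset":[-4,0,0],"rot":[0,0,0],"claw":-1},{"offset":[-3,0,0],"rot":[0,0,0],"claw":-1},{"offset":[-2,0,0],"rot":[0,0,0],"claw":-1},{"offset":[-1,0,0],"rot":[0,0,0],"claw":-1},{"offset":[-1,0,0],"rot":[0,0,0],"claw":-1},{"offset":[0,0,0],"rot":[0,0,0],"claw":-1}]' 60
```

```text
clock: 34.7
position: [0.5555, 0.1085, 0.0751]
tool_rot: [-3.142, 0.0, 1.459]
force: [0.2, -0.1, -0.6]
grip_width: 0.0191
clock: 35.9
position: [0.5523, 0.0751, 0.0756]
tool_rot: [3.141, -0.001, 1.459]
force: [0.3, 3.9, 8.3]
grip_width: 0.0191
```

```bash
python3 -m handwheel '[{"offset":[-1,0,0],"rot":[0,0,0],"claw":-1},{"offset":[-1,0,0],"rot":[0,0,0],"claw":-1},{"offset":[-1,0,0],"rot":[0,0,0],"claw":-1},{"offset":[-1,0,0],"rot":[0,0,0],"claw":-1},{"offset":[0,0,0],"rot":[0,0,0],"claw":-1}]' 60
python3 -m handwheel '[{"offset":[-1,0,0],"rot":[0,0,0],"claw":-1},{"offset":[-1,0,0],"rot":[0,0,0],"claw":-1},{"offset":[-1,0,0],"rot":[0,0,0],"claw":-1},{"offset":[0,0,0],"rot":[0,0,0],"claw":-1},{"offset":[0,0,0],"rot":[0,0,0],"claw":-1}]' 60
python3 lift.py s23
```

```text
clock: 36.4
position: [0.5521, 0.0725, 0.0757]
tool_rot: [3.14, -0.003, 1.461]
force: [0.3, 10.4, 9.0]
grip_width: 0.0194
clock: 36.9
position: [0.5518, 0.0696, 0.0758]
tool_rot: [3.14, -0.003, 1.461]
force: [1.7, 11.6, 10.1]
grip_width: 0.0193
s23 [(81, np.float64(5.41), np.float64(0.28)), (86, np.float64(5.27), np.float64(0.28)), (60, np.float64(5.75), np.float64(0.33)), (76, np.float64(6.27), np.float64(0.36))]
t 36.95 p [551.83  69.59  75.81] rpy [ 1.7991e+02 -1.5000e-01  8.3690e+01] F [ 0.7 12.2 10.7] w 19.2
s 97.8
```

```bash
python3 -m handwheel '[{"offset":[3,0,0],"rot":[0,0,0],"claw":-1},{"offset":[6,0,0],"rot":[0,0,0],"claw":-1},{"offset":[8,0,0],"rot":[0,0,0],"claw":-1},{"offset":[8,0,0],"rot":[0,0,0],"claw":-1},{"offset":[8,0,-1],"rot":[0,0,0],"claw":-1},{"offset":[7,0,-1],"rot":[0,0,0],"claw":-1},{"offset":[0,0,-10],"rot":[0,0,0],"claw":-1},{"offset":[0,0,-20],"rot":[0,0,0],"claw":-1},{"offset":[0,0,-20],"rot":[0,0,0],"claw":-1},{"offset":[0,0,-14],"rot":[0,0,0],"claw":-1},{"offset":[0,0,0],"rot":[0,0,0],"claw":-1}]' 60
python3 -m handwheel '[{"offset":[-30,0,0],"rot":[0,0,0],"claw":-1},{"offset":[-40,0,0],"rot":[0,0,0],"claw":-1},{"offset":[-45,0,0],"rot":[0,0,0],"claw":-1},{"offset":[-45,0,0],"rot":[0,0,0],"claw":-1},{"offset":[-45,0,0],"rot":[0,0,0],"claw":-1},{"offset":[-39,0,0],"rot":[0,0,0],"claw":-1},{"offset":[-30,0,0],"rot":[0,0,0],"claw":-1},{"offset":[0,0,20],"rot":[0,0,0],"claw":-1},{"offset":[0,0,20],"rot":[0,0,0],"claw":-1},{"offset":[0,0,18],"rot":[0,0,0],"claw":-1},{"offset":[0,0,4],"rot":[0,0,0],"claw":-1},{"offset":[0,0,0],"rot":[0,0,0],"claw":-1}]' 60
python3 -m handwheel '[{"offset":[0,0,0],"rot":[0,0,0],"claw":-1}]' 60
```

```text
clock: 38.05
position: [0.5562, 0.1076, 0.1431]
tool_rot: [3.139, -0.001, 1.459]
force: [0.4, 0.1, -1.4]
grip_width: 0.0196
clock: 39.25
position: [0.5245, -0.1648, 0.0787]
tool_rot: [-3.14, 0.0, 1.459]
force: [-0.7, 0.8, -0.9]
grip_width: 0.0196
clock: 39.35
position: [0.5252, -0.1649, 0.0797]
tool_rot: [3.141, 0.0, 1.459]
force: [-0.2, 0.3, -0.4]
grip_width: 0.0195
```

```bash
python3 -m handwheel '[{"offset":[0,0,2],"rot":[0,0,0],"claw":-1},{"offset":[0,0,1],"rot":[0,0,0],"claw":-1},{"offset":[0,0,0],"rot":[0,0,0],"claw":-1}]' 60
python3 -m handwheel '[{"offset":[0,0,0.5],"rot":[0,0,0],"claw":-1},{"offset":[0,0,0],"rot":[0,0,0],"claw":-1}]' 60
```

```text
clock: 39.65
position: [0.5255, -0.1651, 0.0768]
tool_rot: [3.14, 0.0, 1.459]
force: [-0.4, -1.2, 6.4]
grip_width: 0.0195
clock: 39.85
position: [0.5255, -0.1653, 0.0765]
tool_rot: [3.14, 0.0, 1.459]
force: [-0.4, -2.5, 8.4]
grip_width: 0.0196
```

```bash
python3 -m handwheel '[{"offset":[3,0,-0.2],"rot":[0,0,0],"claw":-1},{"offset":[4,0,0],"rot":[0,0,0],"claw":-1},{"offset":[4,0,0],"rot":[0,0,0],"claw":-1},{"offset":[4,0,0],"rot":[0,0,0],"claw":-1},{"offset":[4,0,0],"rot":[0,0,0],"claw":-1},{"offset":[4,0,0],"rot":[0,0,0],"claw":-1},{"offset":[4,0,0],"rot":[0,0,0],"claw":-1},{"offset":[3,0,0],"rot":[0,0,0],"claw":-1},{"offset":[2,0,0],"rot":[0,0,0],"claw":-1},{"offset":[1,0,0],"rot":[0,0,0],"claw":-1},{"offset":[1,0,0],"rot":[0,0,0],"claw":-1},{"offset":[0,0,0],"rot":[0,0,0],"claw":-1}]' 60
python3 -m handwheel '[{"offset":[1,0,0],"rot":[0,0,0],"claw":-1},{"offset":[1,0,0],"rot":[0,0,0],"claw":-1},{"offset":[1,0,0],"rot":[0,0,0],"claw":-1},{"offset":[1,0,0],"rot":[0,0,0],"claw":-1},{"offset":[0,0,0],"rot":[0,0,0],"claw":-1}]' 60
```

```text
clock: 41.05
position: [0.5293, -0.1312, 0.0765]
tool_rot: [3.14, 0.0, 1.459]
force: [-0.4, -3.5, 6.6]
grip_width: 0.0192
clock: 41.55
position: [0.5298, -0.1273, 0.0765]
tool_rot: [3.14, 0.0, 1.459]
force: [0.2, -3.5, 6.4]
grip_width: 0.0192
```

```bash
python3 -m handwheel '[{"offset":[1,0,0],"rot":[0,0,0],"claw":-1},{"offset":[1,0,0],"rot":[0,0,0],"claw":-1},{"offset":[1,0,0],"rot":[0,0,0],"claw":-1},{"offset":[1,0,0],"rot":[0,0,0],"claw":-1},{"offset":[0,0,0],"rot":[0,0,0],"claw":-1},{"offset":[0,0,0],"rot":[0,0,0],"claw":-1}]' 60
python3 lift.py s24
```

```text
clock: 42.15
position: [0.53, -0.1248, 0.0767]
tool_rot: [3.139, 0.002, 1.458]
force: [-1.5, -10.9, 7.5]
grip_width: 0.0193
s24 [(62, np.float64(6.01), np.float64(0.3)), (67, np.float64(5.38), np.float64(0.3)), (60, np.float64(5.92), np.float64(0.28)), (76, np.float64(6.73), np.float64(0.34))]
t 42.2 p [ 530.07 -124.86   76.69] rpy [1.7987e+02 1.2000e-01 8.3530e+01] F [ -1.1 -11.2   8.2] w 19.3
s -97.9
```

```bash
python3 -m handwheel '[{"offset":[-3,0,0],"rot":[0,0,0],"claw":-1},{"offset":[-6,0,0],"rot":[0,0,0],"claw":-1},{"offset":[-8,0,0],"rot":[0,0,0],"claw":-1},{"offset":[-8,0,0],"rot":[0,0,0],"claw":-1},{"offset":[-8,0,-1],"rot":[0,0,0],"claw":-1},{"offset":[-8,0,-3],"rot":[0,0,0],"claw":-1},{"offset":[-10,0,-10],"rot":[0,0,0],"claw":-1},{"offset":[-20,0,-10],"rot":[0,0,0],"claw":-1},{"offset":[-30,0,0],"rot":[0,0,0],"claw":-1},{"offset":[-30,0,0],"rot":[0,0,0],"claw":-1},{"offset":[-30,-5,0],"rot":[0,0,0],"claw":-1},{"offset":[0,0,0],"rot":[0,0,0],"claw":-1}]' 60
python3 lift.py s25
python3 - <<'E'
from pl import *
plan([(.481,-.357,.1,84.5,3)])
E
```

```text
clock: 43.4
position: [0.5048, -0.2874, 0.1008]
tool_rot: [3.141, 0.003, 1.454]
force: [-0.3, -0.3, -0.7]
grip_width: 0.0195
s25 [(82, np.float64(5.9), np.float64(0.3)), (85, np.float64(5.79), np.float64(0.32)), (60, np.float64(5.87), np.float64(0.32)), (75, np.float64(6.42), np.float64(0.29))]
t 43.45 p [ 505.67 -284.99  100.52] rpy [1.7999e+02 6.0000e-02 8.3410e+01] F [-0.2  1.2 -1.3] w 19.3
s -259.7
-> 0.481 -0.357 0.1 84.5
  off [-24.79, -5.41, 0.2] rot [0.0, 0.02, -0.36]
  off [-24.75, -5.57, 0.19] rot [0.0, 0.02, -0.36]
  off [-24.72, -5.73, 0.18] rot [0.0, 0.02, -0.36]
```

```bash
python3 -m handwheel '[{"offset":[-25,-6,0],"rot":[0,0,0],"claw":-1},{"offset":[-25,-6,0],"rot":[0,0,0],"claw":-1},{"offset":[-23,-5,0],"rot":[0,0,0],"claw":-1},{"offset":[0,0,15],"rot":[0,0,0],"claw":-1},{"offset":[0,0,20],"rot":[0,0,0],"claw":-1},{"offset":[0,0,15],"rot":[0,0,0],"claw":-1},{"offset":[0,0,2],"rot":[0,0,0],"claw":-1},{"offset":[0,0,0],"rot":[0,0,0],"claw":-1}]' 60
python3 - <<'E'
from pl import *
where(); g=grab('side'); save(g,'s26.png')
b=cv2.imread('pics/s26.png')[190:330,280:420]; cv2.imwrite('pics/c26.png',cv2.resize(b,None,fx=4,fy=4))
E
```

```text
clock: 44.25
position: [0.4818, -0.3526, 0.0477]
tool_rot: [-3.141, -0.0, 1.46]
force: [-0.5, 0.3, -0.1]
grip_width: 0.0194
t 44.25 p [ 481.79 -352.63   47.68] rpy [-1.7996e+02 -2.0000e-02  8.3640e+01] F [-0.5  0.3 -0.1] w 19.4
```

View pics/c26.png

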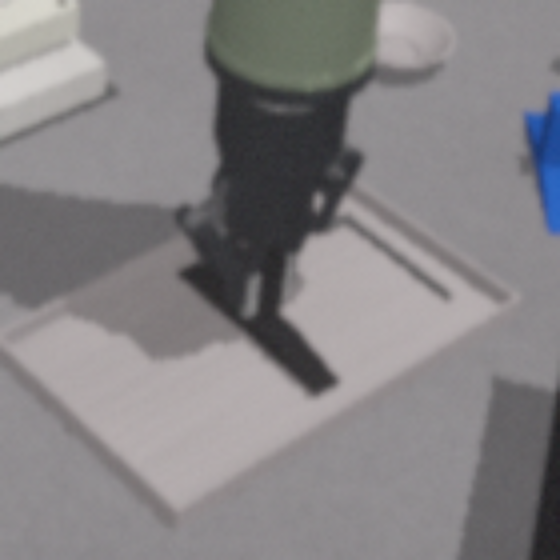

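The wedge is over the tray and clear of the walls. I'll lower it to touch and release.

```bash
python3 -m handwheel '[{"offset":[0,0,1.5],"rot":[0,0,0],"claw":-1},{"offset":[0,0,1],"rot":[0,0,0],"claw":-1},{"offset":[0,0,0.5],"rot":[0,0,0],"claw":-1},{"offset":[0,0,0],"rot":[0,0,0],"claw":-1}]' 60
python3 -m handwheel '[{"offset":[0,0,0.5],"rot":[0,0,0],"claw":-1},{"offset":[0,0,0],"rot":[0,0,0],"claw":-1}]' 60
python3 -m handwheel '[{"offset":[0,0,0.5],"rot":[0,0,0],"claw":-1},{"offset":[0,0,0],"rot":[0,0,0],"claw":-1}]' 60
```

```text
clock: 44.7
position: [0.4818, -0.3531, 0.045]
tool_rot: [3.141, 0.0, 1.459]
force: [0.6, 0.6, -1.5]
grip_width: 0.0192
clock: 44.9
position: [0.4817, -0.3531, 0.0443]
tool_rot: [-3.142, 0.0, 1.459]
force: [-0.3, -0.5, -0.4]
grip_width: 0.019
clock: 45.1
position: [0.4817, -0.3531, 0.0438]
tool_rot: [3.142, 0.0, 1.459]
force: [0.9, 0.3, -0.7]
grip_width: 0.0189
```

```bash
python3 -m handwheel '[{"offset":[0,0,0.5],"rot":[0,0,0],"claw":-1},{"offset":[0,0,0],"rot":[0,0,0],"claw":-1}]' 60
python3 -m handwheel '[{"offset":[0,0,0.4],"rot":[0,0,0],"claw":-1},{"offset":[0,0,0],"rot":[0,0,0],"claw":-1}]' 60
```

```text
clock: 45.3
position: [0.4818, -0.3533, 0.0435]
tool_rot: [3.141, 0.0, 1.459]
force: [-0.8, 0.3, 3.9]
grip_width: 0.0189
clock: 45.5
position: [0.4818, -0.3534, 0.0434]
tool_rot: [3.141, 0.0, 1.459]
force: [-2.1, 0.1, 8.7]
grip_width: 0.0195
```

```bash
python3 -m handwheel '[{"offset":[0,0,-0.3],"rot":[0,0,0],"claw":-1},{"offset":[0,0,0],"rot":[0,0,0],"claw":-0.2},{"offset":[0,0,0],"rot":[0,0,0],"claw":0.3},{"offset":[0,0,0],"rot":[0,0,0],"claw":1},{"offset":[0,0,0],"rot":[0,0,0],"claw":1},{"offset":[0,0,0],"rot":[0,0,0],"claw":1},{"offset":[0,0,0],"rot":[0,0,0],"claw":1},{"offset":[0,0,0],"rot":[0,0,0],"claw":1}]' 60
python3 - <<'E'
from pl import *
where(); g=grab('side'); save(g,'s27.png')
b=cv2.imread('pics/s27.png')[190:330,280:420]; cv2.imwrite('pics/c27.png',cv2.resize(b,None,fx=4,fy=4))
E
```

```text
clock: 46.3
position: [0.4817, -0.3531, 0.0432]
tool_rot: [-3.142, 0.0, 1.459]
force: [-0.3, -0.9, 0.6]
grip_width: 0.0856
t 46.3 p [ 481.7  -353.12   43.22] rpy [-180.      0.     83.61] F [-0.3 -0.9  0.6] w 85.6
```

View pics/c27.png

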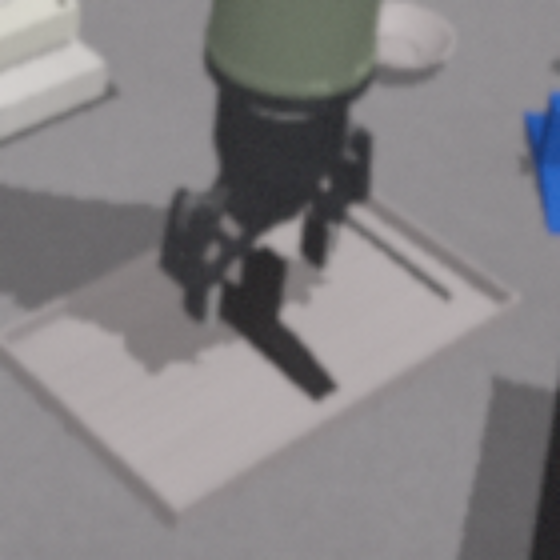

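The wedge is released and upright. I'll go straight up, then swing aside so the top camera can check.

```bash
python3 -m handwheel '[{"offset":[0,0,-10],"rot":[0,0,0],"claw":1},{"offset":[0,0,-15],"rot":[0,0,0],"claw":1},{"offset":[0,0,-30],"rot":[0,0,0],"claw":1},{"offset":[0,0,-40],"rot":[0,0,0],"claw":1},{"offset":[0,0,-40],"rot":[0,0,0],"claw":1},{"offset":[0,0,-30],"rot":[0,0,0],"claw":1},{"offset":[40,25,0],"rot":[0,0,0],"claw":1},{"offset":[45,20,0],"rot":[0,0,0],"claw":1},{"offset":[45,15,0],"rot":[0,0,0],"claw":1},{"offset":[45,0,0],"rot":[0,0,0],"claw":1},{"offset":[45,0,0],"rot":[0,0,0],"claw":1},{"offset":[45,0,0],"rot":[0,0,0],"claw":1}]' 60
python3 -m handwheel '[{"offset":[45,0,0],"rot":[0,0,0],"claw":1},{"offset":[45,0,0],"rot":[0,0,0],"claw":1},{"offset":[45,0,0],"rot":[0,0,0],"claw":1},{"offset":[45,0,0],"rot":[0,0,0],"claw":1},{"offset":[45,0,0],"rot":[0,0,0],"claw":1},{"offset":[45,-10,0],"rot":[0,0,0],"claw":1},{"offset":[40,-20,0],"rot":[0,0,0],"claw":1},{"offset":[40,-20,0],"rot":[0,0,0],"claw":1},{"offset":[30,-20,0],"rot":[0,0,0],"claw":1},{"offset":[0,0,0],"rot":[0,0,0],"claw":1}]' 60
python3 lift.py s28
python3 - <<'E'
from h import *
t=grab('top'); save(t,'t28.png'); T0=dict(np.load('/tmp/top0.npz')); q=cloud(t); q0=cloud(T0)
u=np.array([.1115,.9938]); v=np.array([.9938,-.1115]); r=q0[...,:2]-[.5405,-.0276]; s=r@u; tt=r@v
base=(q0[...,2]>.055)&(abs(tt)<.04)
for a,b in((-.057,-.036),(-.036,0),(0,.036),(.036,.057)):
    m=base&(s>a)&(s<b); dz=(q-q0)[...,2][m]; print(len(dz),(np.median(dz)*1000).round(2),(dz.mean()*1000).round(2))
g=t['color'].max(-1); m=(g<75)&(abs(q[...,0]-.482)<.09)&(abs(q[...,1]+.355)<.085)&(q[...,2]>.05); P=q[m]; print('handle',len(P),np.median(P,0) if len(P) else '')
r=imaging.mark_of('tube_rack','top'); print(r[0]['uv'] if r else None)
E
```

```text
clock: 47.55
position: [0.5708, -0.0947, 0.2096]
tool_rot: [3.14, -0.0, 1.459]
force: [1.5, -0.4, 0.4]
grip_width: 0.0852
clock: 48.55
position: [0.5408, 0.2944, 0.2092]
tool_rot: [-3.141, -0.002, 1.466]
force: [1.1, -0.3, 0.0]
grip_width: 0.0852
s28 [(83, np.float64(5.35), np.float64(0.28)), (85, np.float64(5.44), np.float64(0.31)), (60, np.float64(6.87), np.float64(0.36)), (76, np.float64(7.02), np.float64(0.31))]
t 48.6 p [542.3  291.45 209.34] rpy [ 1.7999e+02 -6.0000e-02  8.3840e+01] F [ 1.2 -0.1  0.8] w 85.2
s 317.2
178 nan nan
305 6.15 6.34
308 nan nan
180 6.86 6.91
handle 44 [ 0.48213714 -0.35221435  0.06639743]
[153.3, 189.0]
```

View pics/t28.png

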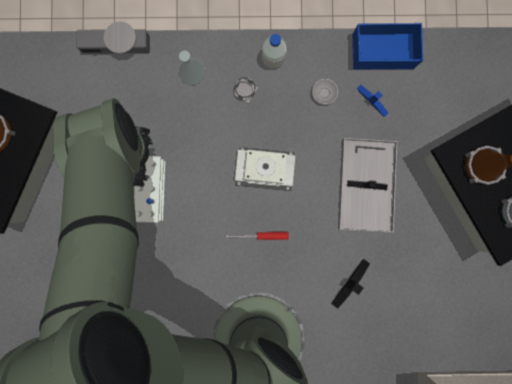

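View pics/s28.png

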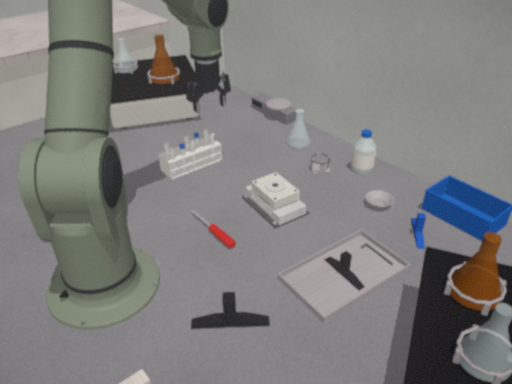

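Run:
```python
from pl import *
print(bot.job_done()); where()
```

```text
the job is handed in; nothing more can be done
None
the job is handed in; nothing more can be done
```

I eased the cover up with the wedge from the right and left ends in turn, put the wedge back in the tray and handed the job in at about 49 s; no verdict was reported. There were six small insertions, alternating ends.

**Cover:**
- Top-camera depth puts it about 6.2 mm (right of centre) to 6.9 mm (left end) above where it started. The two outer patches I meant to compare came out partly empty: the right-end patch gave no reading.
- Side-camera depth, which is noisier (about ±0.3 mm), gave 5.4 mm at the right and 7.0 mm at the left in the last frame. The frame before it gave 5.9 and 6.4 mm.
- The last insertion depths from the arm position agree with roughly level ends about 6 mm up. At most one end was about 2–3 mm ahead of the other.

**Forces:** horizontal pushes stayed at about 10–13 N and downward presses at about 11 N or less, as read at the end of each move.

**Wedge:** it stands upright and released in the tray, with the handle at (0.482, -0.352) m and its top at 66 mm. The wedge pitched about 1° in the grip during the later insertions, but it seated flat when pressed onto the tray floor.

**Rack and robot:** the tube rack looks unmoved. The gripper was open and clear of everything at hand-in.

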